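# Unload the ratchet clamp into the drying cabinet

### The arm

A 6-joint arm with a two-finger parallel gripper is mounted at the origin on the work surface. World frame = base frame: x ahead of the robot, y to its left, z up, the work surface at z = 0. Lengths are in m, angles in rad, forces in N, time in s.
With the tool pointing down it reaches from about 0.325 to 1 m from the base axis. Payload 5.1 kg.
Tool frame: the origin (TCP) lies on the centre line of the jaws, within the pads' length; the fingertips stand 8 mm ahead of it and the grasp point (between the pads) lies 11 mm behind it; z points along the fingers, y is the direction in which the jaws open and shut (so a half turn about z gives the same grasp; the last joint's range is limited). The gripper opens to 85 mm and grips with 20 to 120 N. Pads are 22 mm wide; open, the fingers measure 114 mm over their backs; the gripper's body (76 mm by 85 mm) begins 54 mm behind the grasp point. The pads swing forward as they close: fully open they stand 13 mm farther back than shut.
Start: joints at [1.19, 0.124, 1.65, -0, 1.367, -0.083], TCP at [0.191, 0.621, 0.239] pointing down, gripper open.
Joint ranges: [-2.61, 2.61], [-1.02, 2.33], [0.03, 2.71], [-1.35, 4.49], [0.32, 2.68], [-2.91, 2.91]. Speed limits (rad/s): [2.57, 2.57, 3.14, 3.14, 3.14, 3.14].

### API

Orientations are given as a 3x3 rotation matrix whose columns are the frame's x, y, z axes.
In Python, from cell import observe, grab_frame, hand_in gives the robot as it stands. The module is installed in compiled form; this text tells all that it offers.
- The arm moves only by the shell command python3 -m creep 'ROWS' [OPENING]. ROWS is a JSON object of lists of equal length, an entry for each row: "offset": the shift along the tool's x, y, z in units of 50 mm (1.0 is 50 mm), a list of three; "rotation": the turn, a rotation vector about the tool's x, y, z in units of 5 degrees (1.0 is 5 degrees), a list of three. In form: {"offset": [[dx, dy, dz], ...], "rotation": [[ax, ay, az], ...]}. A call has 1 to 8 rows; each row shifts and turns the pose as measured when the row begins, along the tool's axes as they then stand; what a row does not reach is not made up. A row lasts 1/10 s, in which the tool goes at most 50 mm and 8.59 degrees, less where a joint would pass 70% of its speed; a pose out of reach is approached as far as the arm can. A call is refused whole if a number of a shift passes 1 or a number of a turn 1, either way. A call with a gripper value outside its range is refused whole. OPENING is the finger opening in mm, from 0 to 85.4, set as the call begins (- or left out, the last holds). The fingers move at their own pace and stop on an object; the grip force is fixed at half the most. Time passes only in rows, so rows that do not move let the fingers close. It gives the time, the measured TCP pose, the force and the opening at its end, in the units of the state.
- observe(): the state, without advancing time (a new reading comes with each control period).
- grab_frame(name): name is "scene" or "top"; returns a dict with "color" (420x560x3 uint8, red, green, blue), "intrinsics" (3x3 intrinsics, pixels), "origin" and "orientation" of the camera in the world. Camera axes: x right, y up, looking along -z (the intrinsics and any distortion apply to the point x, -y, -z); pixel columns grow to the right and rows downward; lengths in m; the calibration is good to about 2 mm. A picture is of the moment at which its call begins. There is no depth.
- hand_in(): hands the job in, once; it reports no verdict.
The state is a dict: "time": time; "joint_pos": joint angles; "joint_vel": joint speeds; "effort": joint torques, N m; "eef_pos": TCP position; "ee_rot": TCP orientation; "ft_force": force on the tool from outside, world axes, zero at the start; "moment": the same for the moment, N m; "gripper_width": opening from 0.0 (shut) to 1.0 (fully open).
Only numpy, scipy, OpenCV 4.12 (cv2) and the standard library are available. Lean on these libraries where they do the work, as an engineer would, in place of code of your own. Each camera call takes 0.05 s, during which the arm holds its last target. There are 200 camera calls.

### The job

The polished stone blocks are to go from the ratchet clamp into the blue drying cabinet: lift the ratchet pawl by its yellow tab, slide the red clamp bar fully back by its black handle and leave it there, open the cabinet door by its handle, and stand every block that is there upright on the middle of a marked pad in the cabinet, each on a pad of its own. When all of them stand on their pads, shut the cabinet door fully; leave the jar, the honing stone and the wire rack where they are.

Things in the scene. Friction and masses are not known exactly. Their poses are not given: they have to be found in the camera images.
- bar_handle (a point): Grip point on the clamp bar's handle: a black upright round post, 18 mm in diameter, standing at the robot-side end of the toothed rod of the clamp; its top is 23 mm above this point, at 98 mm above the table, and the post is free below this point for 40 mm. This point moves with the bar. Its x axis points from the handle to the blocks: the bar slides back along -x, that is away from the blocks.
- bar (a joint): Travel of the red clamp bar, m: 0 = clamped against the carriers (the start), 0.055 = slid fully back. Slides with about 3 N of friction and stays where it is left. While the pawl is down its teeth hold the bar fast. Clamped, a 6 mm toe of the bar lies over one edge of every carrier, so that the blocks cannot be lifted out. The bar is 300 mm long, its top 36 mm above the table, like that of the fixed fence on the far side of the blocks.
- pawl (a joint): Angle of the ratchet pawl, rad: 0 = down in the teeth (the start), clear of the teeth above 0.3, 0.65 = end of travel. The pawl stays at the angle it is left at; lifting it takes about 2 N.
- pawl_tab (a point): Grip point on the pawl's yellow tab, a block 26 mm along x, 16 mm wide (y), whose top is 18 mm above this point; this point is 80 mm above the table when the pawl is down. The axes are those of the pawl; with the pawl down x points to the blocks, y along the clamp bar, z up. To lift the pawl the tab goes up and away from the blocks (a turn about -y), in an arc of 68 mm radius round pawl_hinge; a grip across y lets the tab turn between the fingers.
- pawl_hinge (a point): Hinge of the pawl, 40 mm above the table; the axis is this point's y axis (level, parallel to the clamp bar).
- door_handle (a point): Grip point on the drying cabinet's door handle: a steel upright round bar, 16 mm in diameter, 50 mm out from the blue door, near the edge away from the hinge; its top is 20 mm above this point, at 125 mm above the table, and it is free for 25 mm below this point. The door's -x axis (same for this point) points out of the door's front face.
- door_hinge (a point): Point on the upright hinge axis of the cabinet door, as high as door_handle, 211 mm from it.
- door (a joint): Door angle, rad: 0 = shut, up to 1.9; seen from above it opens clockwise. It starts shut or a little ajar (up to 0.2) and stays where it is left. Front (84 mm high) and roof (290 x 250 mm, its top 100 mm above the table) swing in one piece; the inside is fully free from above only when opened to 1.55 or more.
- cabinet: Low drying cabinet with blue walls, 280 (x) x 250 (y) mm outside, walls 8 mm thick, walls up to 80 mm above the table, the roof's underside at 94 mm, steel floor at 6 mm; origin at the centre of its underside; open at the top and at its front (-x), which the door covers. On its floor are four square grey pads with yellow borders, 80 mm square, in two rows: 96 mm apart along x, 90 mm along y.
- pad0 (a point): Centre of pad 0 on the cabinet floor, 7 mm above the table (the pad is flat; things stand on the floor at 6 mm).
- pad1 (a point): Centre of pad 1 on the cabinet floor, 7 mm above the table (the pad is flat; things stand on the floor at 6 mm).
- pad2 (a point): Centre of pad 2 on the cabinet floor, 7 mm above the table (the pad is flat; things stand on the floor at 6 mm).
- pad3 (a point): Centre of pad 3 on the cabinet floor, 7 mm above the table (the pad is flat; things stand on the floor at 6 mm).
- block0_mid (a point): Centre, half-way up, of a polished stone sample block, terracotta red-brown; None if absent. A steel carrier plate 60 (x) x 52 (y) x 14 mm with a stone 36 x 36 x 58 mm upright on its middle; 72 mm high in all, so this point is 36 mm above its underside; about 530 g, most of it in the carrier. z is up when upright. It starts on the clamp's base plate (10 mm thick), x across the bar; the places in the row are 70 mm apart.
- block1_mid (a point): Centre, half-way up, of a polished stone sample block, dark green; None if absent. A steel carrier plate 60 (x) x 52 (y) x 14 mm with a stone 36 x 36 x 58 mm upright on its middle; 72 mm high in all, so this point is 36 mm above its underside; about 530 g, most of it in the carrier. z is up when upright. It starts on the clamp's base plate (10 mm thick), x across the bar; the places in the row are 70 mm apart.
- block2_mid (a point): Centre, half-way up, of a polished stone sample block, cream white; None if absent. A steel carrier plate 60 (x) x 52 (y) x 14 mm with a stone 36 x 36 x 58 mm upright on its middle; 72 mm high in all, so this point is 36 mm above its underside; about 530 g, most of it in the carrier. z is up when upright. It starts on the clamp's base plate (10 mm thick), x across the bar; the places in the row are 70 mm apart.
- block3_mid (a point): Centre, half-way up, of a polished stone sample block, dark grey; None if absent. A steel carrier plate 60 (x) x 52 (y) x 14 mm with a stone 36 x 36 x 58 mm upright on its middle; 72 mm high in all, so this point is 36 mm above its underside; about 530 g, most of it in the carrier. z is up when upright. It starts on the clamp's base plate (10 mm thick), x across the bar; the places in the row are 70 mm apart.
- jar: Bystander: closed green jar with a white cap, 68 mm in diameter, 80 mm high, origin under its centre.
- hone: Bystander: orange honing stone on a wooden base lying on the bench, 90 x 34 x 23 mm, origin under its centre, long side along its x axis.
- rack: Bystander: green wire rack full of polished discs, 100 x 160 mm, 66 mm high, origin under its centre.
Not all that is in view belongs to the job. Leave any purple look-alike of the part that bears block2_mid alone.

How it is judged:
On the way, in this order (a step that is already met when the one before it is completed fails the run):
1. the ratchet pawl is lifted clear of the teeth (above 0.3 rad) (value of joint pawl above 0.3 rad), for 0.2 s.
2. the clamp bar is slid back (more than 0.045 of 0.055 m) (value of joint bar above 0.045 m), for 0.2 s.
3. every block stands upright on a pad in the cabinet ((horizontal distance between block0_mid and pad0 below 0.02 m or horizontal distance between block0_mid and pad1 below 0.02 m or horizontal distance between block0_mid and pad2 below 0.02 m or horizontal distance between block0_mid and pad3 below 0.02 m) and height (world z) of each of block0_mid, block1_mid, block2_mid, block3_mid below 0.055 m and angle between each of block0_mid, block1_mid, block2_mid, block3_mid's own z axis and vertical below 0.12 rad and (horizontal distance between block1_mid and pad0 below 0.02 m or horizontal distance between block1_mid and pad1 below 0.02 m or horizontal distance between block1_mid and pad2 below 0.02 m or horizontal distance between block1_mid and pad3 below 0.02 m) and (horizontal distance between block2_mid and pad0 below 0.02 m or horizontal distance between block2_mid and pad1 below 0.02 m or horizontal distance between block2_mid and pad2 below 0.02 m or horizontal distance between block2_mid and pad3 below 0.02 m) and (horizontal distance between block3_mid and pad0 below 0.02 m or horizontal distance between block3_mid and pad1 below 0.02 m or horizontal distance between block3_mid and pad2 below 0.02 m or horizontal distance between block3_mid and pad3 below 0.02 m)), for 0.3 s.
At the end, for the whole second after the job is handed in: Every block present stands upright (within 0.12 rad) and at rest on the cabinet floor, its centre within 20 mm of the centre of a pad (one block to a pad), the door is shut (below 0.06 rad) and the clamp bar is left slid back (above 0.04 m) (all of step 3 and value of joint door below 0.06 rad and value of joint bar above 0.04 m and linear speed of each of block0, block1, block2, block3 below 0.02 m/s); the robot touches nothing.
It fails at once if the jar is pushed more than 30 mm from its place (distance of jar from where it was at the start of the episode above 0.03 m).
It fails at once if the hone is pushed more than 30 mm from its place (distance of hone from where it was at the start of the episode above 0.03 m).
It fails at once if the rack is pushed more than 30 mm from its place (distance of rack from where it was at the start of the episode above 0.03 m).
Of block0, block1, block2, block3 only 2 to 4 are there at a start; the rules pass over those that are not, and their reading is None.
At some moment in a run one of block0, block1, block2, block3 may be knocked a few centimetres aside while the robot is not near it.
It also fails if it takes over 210 s, if anything falls off the work surface, if the arm or the gripper's body presses on something with over 40 N, if the wrist force passes 120 N, or if a joint passes its speed limit or range.

## Working session

There is one attempt and no reset: what is moved stays moved. The work goes in short steps, Python scripts to look and compute and a shell command to move; the robot and the scene stay as the last step left them, time stands still between calls to the robot, and variables do not carry over. Pictures are saved under pics/ and viewed, about 12 in all and at most 16, crops included, and the job is handed in when it is done.

```bash
mkdir -p pics
cat > h.py <<'E'
import numpy as np, cv2
from cell import observe, grab_frame
def snap(name,fn):
    f=grab_frame(name); cv2.imwrite('pics/'+fn+'.png',f['color'][:,:,::-1]); np.save('pics/'+fn,f,allow_pickle=True); return f
def load(fn): return np.load('pics/'+fn+'.npy',allow_pickle=True).item()
def ray(f,u,v,z):
    K=np.array(f['intrinsics']);d=np.linalg.solve(K,[u,v,1]);d=np.array(f['orientation'])@[d[0],-d[1],-d[2]]
    o=np.array(f['origin']);return o+d*(z-o[2])/d[2]
def proj(f,p):
    c=np.array(f['orientation']).T@(np.array(p)-f['origin']);q=np.array(f['intrinsics'])@[c[0],-c[1],-c[2]];return q[:2]/q[2]
def goal(p,yaw=None):
    # offset in tool axes, units of 50mm; yaw = world angle of tool y axis
    s=observe();R=np.array(s['ee_rot']);d=R.T@(np.array(p)-s['eef_pos'])/0.05
    print('tcp',np.round(s['eef_pos'],4),'off',np.round(d,2),'yaw_y',np.round(np.degrees(np.arctan2(R[1,1],R[0,1])),1),'t',s['time'])
E
python3 - <<'E'
from h import *
for n in('scene','top'):
    f=snap(n,n+'0');print(n,f['intrinsics'],f['origin'],f['orientation'])
s=observe();print(s)
E
```

```text
scene [[470.71284037   0.         284.61782687]
 [  0.         470.71284037 210.37625287]
 [  0.           0.           1.        ]] [1.33999332 0.17536378 1.33307731] [[-0.15605227 -0.8225115   0.54692095]
 [ 0.98773868 -0.13245195  0.08263647]
 [ 0.0044713   0.55311058  0.83309585]]
top [[513.05920048   0.         280.3188341 ]
 [  0.         513.05920048 205.6781574 ]
 [  0.           0.           1.        ]] [0.26694413 0.05510369 1.57925899] [[-0.02664727  0.98413165 -0.17542754]
 [-0.99963531 -0.02546494  0.00898773]
 [ 0.00437786  0.17560306  0.98445132]]
{'time': 0.1, 'joint_pos': array([ 1.19039221e+00,  1.24448308e-01,  1.65155846e+00, -1.58037146e-05,
        1.36749541e+00, -8.26327773e-02]), 'joint_vel': array([-8.74335473e-04, -1.76666990e-03, -2.10401945e-03,  1.68791247e-03,
        4.94459700e-05,  4.38973719e-04]), 'effort': array([ 3.91855065e-04, -4.24930143e+01, -3.66650748e+01, -1.05490610e-04,
        3.96720934e-03,  1.08958730e-05]), 'eef_pos': array([0.19055307, 0.62087215, 0.23815805]), 'ee_rot': array([[-9.55993621e-01,  2.93386629e-01, -6.94627373e-04],
       [ 2.93387417e-01,  9.55991977e-01, -1.77877065e-03],
       [ 1.42190670e-04, -1.90428833e-03, -9.99998177e-01]]), 'ft_force': array([ 0.43759771,  0.29169742, -0.52758157]), 'moment': array([ 0.02178651, -0.0194444 ,  0.0390188 ]), 'gripper_width': 1.0001413044647531}
```

View pics/top0.png

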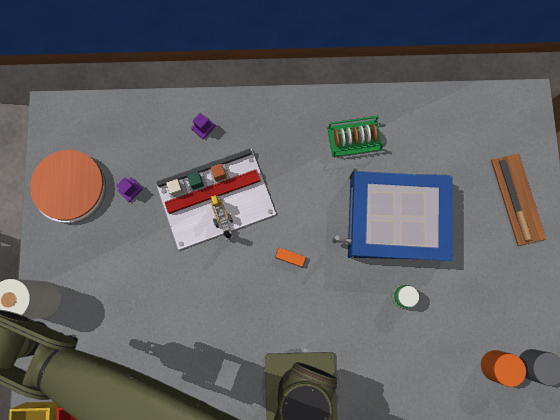

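View pics/scene0.png

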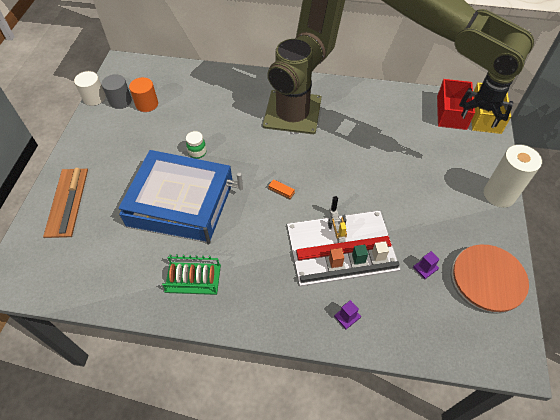

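The top view shows the clamp at about (215,200), with cream (175,187), green (195,180) and terracotta (218,172) blocks. The pawl tab is near (214,201) and the bar handle near (228,235). The cabinet is at about (403,215) with the door handle at (340,240), the jar is at (407,296), the hone at (291,257) and the rack at (355,137). Next I'll zoom in.

Run:
```python
from h import *
a=cv2.imread('pics/top0.png');b=cv2.imread('pics/scene0.png')
r=lambda i,u,v,w,h,s=4:cv2.resize(i[v:v+h,u:u+w],None,fx=s,fy=s,interpolation=cv2.INTER_CUBIC)
A=r(a,150,145,130,110,3);B=r(b,280,185,130,110,3)
C=r(a,325,165,130,90,3);D=r(b,115,145,130,90,3)
cv2.imwrite('pics/crop0.png',np.vstack([np.hstack([A,B]),np.hstack([C,D])]))
```

```text
(no output)
```

View pics/crop0.png

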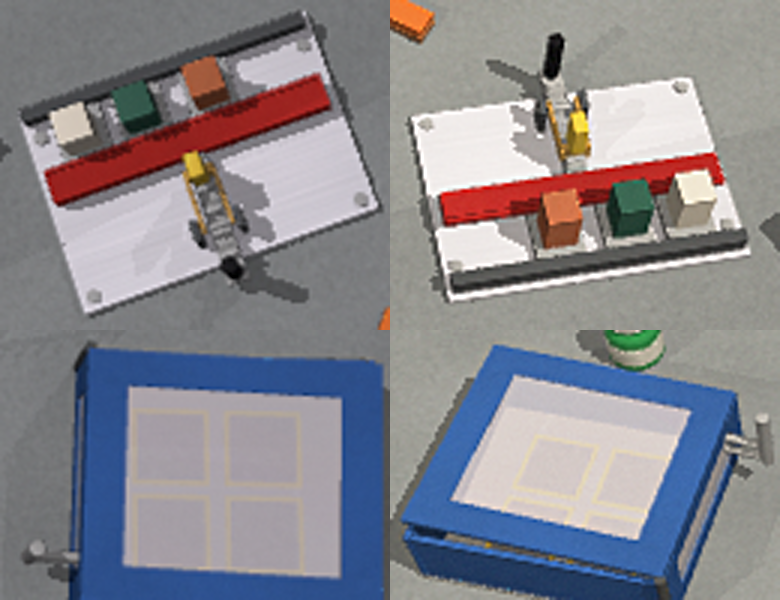

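Run:
```python
from h import *
f=load('top0');g=load('scene0')
t=lambda u,v:(150+u/3,145+v/3); s=lambda u,v:(280+u/3-130,185+v/3)
tc=lambda u,v:(325+u/3,165+(v-330)/3); sc=lambda u,v:(115+(u-390)/3,145+(v-330)/3)
def P(n,z,a=None,b=None):
    A=ray(f,*a,z) if a else None;B=ray(g,*b,z) if b else None
    print(n,None if A is None else A.round(3),None if B is None else B.round(3))
P('barh top',.098,t(235,262),s(557,38))
P('tab top',.098,t(192,157),s(579,117))
P('bar corner L top',.036,t(47,178));P('bar corner R far',.036,t(322,75),s(441,196))
P('bar near R',.036,t(331,103));P('bar near L',.036,t(57,204))
for n,a,b in [('cream',(70,112),(692,183)),('green',(130,97),(630,193)),('terra',(202,72),(560,203))]:P(n,.082,t(*a),s(*b))
P('doorh top',.125,tc(35,550),sc(762,421))
P('roof corner hinge',.1,tc(88,348),sc(647,598));
P('roof corner front near',.1,None,sc(738,393))
P('roof far corners',.1,None,sc(500,347));P('roof far hinge',.1,tc(383,365),sc(405,520))
for n,a in [('p',(170,447)),('p',(263,448)),('p',(171,535)),('p',(264,535))]:P(n,.007,tc(*a))
P('p',.007,None,sc(560,468))
P('jar',.08,(407,294));P('hone',.023,(291,257));P('rack',.033,(355,138))
P('base plate cor',.01,t(380,208));P('base plate cor',.01,t(85,313))
```

```text
barh top [0.456 0.195 0.098] [0.455 0.207 0.098]
tab top [0.561 0.236 0.098] [0.55  0.239 0.098]
bar corner L top [0.555 0.391 0.036] None
bar corner R far [0.656 0.109 0.036] [0.631 0.108 0.036]
bar near R [0.626 0.1   0.036] None
bar near L [0.528 0.38  0.036] None
cream [0.613 0.359 0.082] [0.601 0.36  0.082]
green [0.627 0.299 0.082] [0.622 0.299 0.082]
terra [0.65  0.227 0.082] [0.645 0.23  0.082]
doorh top [ 0.427 -0.116  0.125] [ 0.436 -0.112  0.125]
roof corner hinge [ 0.629 -0.181  0.1  ] [ 0.657 -0.185  0.1  ]
roof corner front near None [ 0.383 -0.152  0.1  ]
roof far corners None [ 0.36  -0.435  0.1  ]
roof far hinge [ 0.605 -0.471  0.1  ] [ 0.605 -0.46   0.1  ]
p [ 0.544 -0.275  0.007] None
p [ 0.541 -0.372  0.007] None
p [ 0.452 -0.271  0.007] None
p [ 0.45  -0.366  0.007] None
p None [ 0.452 -0.356  0.007]
jar [ 0.266 -0.317  0.08 ] None
hone [0.386 0.013 0.023] None
rack [ 0.752 -0.199  0.033] None
base plate cor [0.52  0.053 0.01 ] None
base plate cor [0.419 0.356 0.01 ] None
```

Three blocks are present (cream, green, terracotta) and grey is absent. The clamp's x axis is about 19.3° from world x. I'll start by turning the tool.

```bash
python3 -m creep '{"offset":[[0,0,0],[0,0,0],[0,0,0],[0,0,0],[0,0,0],[0,0,0],[0,0,0],[0,0,0]],"rotation":[[0,0,-0.92],[0,0,-0.92],[0,0,-0.92],[0,0,-0.92],[0,0,-0.92],[0,0,-0.92],[0,0,-0.92],[0,0,-0.92]]}' 50
python3 -c "
from h import *
goal([.556,.238,.18])"
```

```text
time: 0.9
eef_pos: [0.1894, 0.6181, 0.2318]
ee_rot: [[-0.932, -0.362, -0.005], [-0.362, 0.932, -0.011], [0.008, -0.009, -1.0]]
ft_force: [0.9, 0.5, -0.1]
gripper_width: 0.585
tcp [0.1894 0.6181 0.2318] off [-4.09 -9.73  1.09] yaw_y 111.2 t 0.9
```

```bash
python3 -m creep '{"offset":[[-0.4,-0.95,0],[-0.4,-0.95,0],[-0.4,-0.95,0],[-0.4,-0.95,0],[-0.4,-0.95,0],[-0.4,-0.95,0],[-0.4,-0.95,0],[-0.4,-0.95,0]],"rotation":[[0,0,0.05],[0,0,0.05],[0,0,0.05],[0,0,0.05],[0,0,0.05],[0,0,0.05],[0,0,0.05],[0,0,0.05]]}'
python3 -c "
from h import *
goal([.556,.238,.15])"
```

```text
time: 1.7
eef_pos: [0.4627, 0.3256, 0.2289]
ee_rot: [[-0.94, -0.341, -0.009], [-0.341, 0.94, -0.015], [0.014, -0.011, -1.0]]
ft_force: [0.6, 1.3, 0.0]
gripper_width: 0.588
tcp [0.4627 0.3256 0.2289] off [-1.18 -2.27  1.59] yaw_y 110.0 t 1.7
```

```bash
cat >> h.py <<'E'
    zt=np.array([0,0,-1.]);w=R.T@np.cross(R[:,2],zt)/np.radians(5)
    if yaw is not None:
        e=(yaw-np.degrees(np.arctan2(R[1,1],R[0,1]))+90)%180-90; w[2]=-e/5
    print('rot',np.round(w,2),'F',np.round(s['ft_force'],1),'grip_mm',round(s['gripper_width']*85.4,1))
E
python3 -m creep '{"offset":[[-0.4,-0.8,0.4],[-0.4,-0.8,0.4],[-0.4,-0.7,0.4],[0,0,0.2]],"rotation":[[-0.06,-0.08,0.1],[-0.06,-0.08,0],[0,0,0],[0,0,0]]}'
python3 -c "
from h import *
goal([.556,.238,.15],109.3)
snap('scene','s1');f=snap('top','t1')
g=load('s1');a=f['color'][145:255,150:280];b=g['color'][150:295,280:410]
cv2.imwrite('pics/c1.png',np.hstack([cv2.resize(a,None,fx=3,fy=3),cv2.resize(b,(390,330))])[:,:,::-1])
"
```

```text
time: 2.1
eef_pos: [0.5638, 0.2295, 0.1595]
ee_rot: [[-0.945, -0.326, 0.006], [-0.326, 0.945, 0.001], [-0.006, -0.001, -1.0]]
ft_force: [-0.1, 0.4, -1.0]
gripper_width: 0.588
tcp [0.5638 0.2295 0.1595] off [0.09 0.21 0.19] yaw_y 109.0 t 2.1
rot [-0.01  0.07 -0.05] F [-0.1  0.4 -1. ] grip_mm 50.3
```

View pics/c1.png

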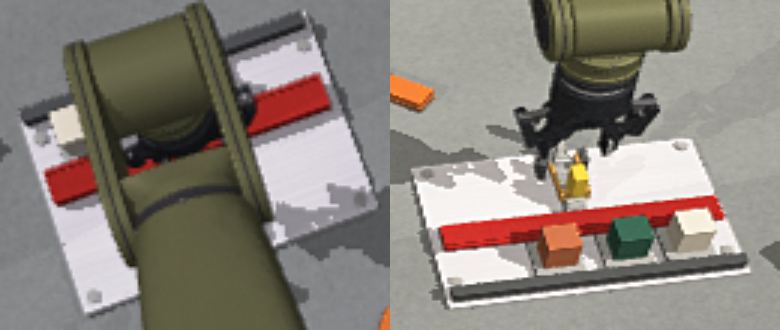

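The gripper is above the tab, which shows yellow at (580,180) in the crop. I'll descend and grip.

```bash
python3 -m creep '{"offset":[[0.09,0.21,0.3],[0,0,0.6],[0,0,0.5],[0,0,0.23]],"rotation":[[0,0.07,-0.05],[0,0,0],[0,0,0],[0,0,0]]}'
python3 -c "
from h import *
goal([.556,.238,.074],109.3)"
python3 -m creep '{"offset":[[0,0,0],[0,0,0],[0,0,0],[0,0,0],[0,0,0],[0,0,0]],"rotation":[[0,0,0],[0,0,0],[0,0,0],[0,0,0],[0,0,0],[0,0,0]]}' 8
python3 -c "
from h import *
goal([.556,.238,.074],109.3)"
```

```text
time: 2.6
eef_pos: [0.5507, 0.2477, 0.0785]
ee_rot: [[-0.94, -0.34, 0.003], [-0.34, 0.94, 0.004], [-0.004, 0.002, -1.0]]
ft_force: [0.2, 0.3, 0.1]
gripper_width: 0.585
tcp [0.5507 0.2477 0.0785] off [-0.03 -0.22  0.09] yaw_y 109.9 t 2.6
rot [0.03 0.05 0.11] F [0.2 0.3 0.1] grip_mm 50.0
time: 3.2
eef_pos: [0.5519, 0.2378, 0.0787]
ee_rot: [[-0.94, -0.341, 0.009], [-0.341, 0.94, -0.022], [-0.001, -0.024, -1.0]]
ft_force: [3.0, -4.3, -5.4]
gripper_width: 0.178
tcp [0.5519 0.2378 0.0787] off [-0.08 -0.02  0.09] yaw_y 109.9 t 3.2
rot [-0.27  0.01  0.13] F [ 3.  -4.3 -5.4] grip_mm 15.2
```

```bash
python3 -m creep '{"offset":[[0.08,0,-0.12],[0.1,0,-0.11],[0.1,0,-0.1],[0.11,0,-0.09],[0.12,0,-0.08],[0.12,0,-0.06],[0.08,0,-0.03]],"rotation":[[0,0,0],[0,0,0],[0,0,0],[0,0,0],[0,0,0],[0,0,0],[0,0,0]]}'
python3 -c "
from h import *
goal([.5519,.2378,.0787],109.3)"
```

```text
time: 3.9
eef_pos: [0.5176, 0.226, 0.1008]
ee_rot: [[-0.939, -0.344, 0.019], [-0.345, 0.938, -0.025], [-0.009, -0.03, -1.0]]
ft_force: [8.2, -2.2, -11.2]
gripper_width: 0.179
tcp [0.5176 0.226  0.1008] off [-0.72 -0.    0.45] yaw_y 110.1 t 3.9
rot [-0.35  0.1   0.17] F [  8.2  -2.2 -11.2] grip_mm 15.3
```

```bash
python3 -m creep '{"offset":[[0,0,0],[0,0,0],[0,0,0],[0,0,0],[0,0,-0.4],[0,0,-0.8],[0,0,-0.4]],"rotation":[[0,0,0],[0,0,0],[0,0,0],[0,0,0],[-0.1,0,0],[-0.1,0,0],[-0.1,0,0]]}' 50
python3 -c "
from h import *
goal([.4555,.201,.14],109.3)
snap('scene','s2');f=snap('top','t2')
g=load('s2');a=f['color'][145:255,150:280];b=g['color'][150:295,280:410]
cv2.imwrite('pics/c2.png',np.hstack([cv2.resize(a,None,fx=3,fy=3),cv2.resize(b,(390,435))[:330]])[:,:,::-1])
"
```

```text
time: 4.6
eef_pos: [0.5145, 0.2302, 0.1839]
ee_rot: [[-0.936, -0.353, 0.006], [-0.353, 0.936, -0.002], [-0.005, -0.004, -1.0]]
ft_force: [-0.3, -0.2, 0.7]
gripper_width: 0.583
tcp [0.5145 0.2302 0.1839] off [ 1.32 -0.13  0.87] yaw_y 110.7 t 4.6
rot [-0.04  0.06  0.28] F [-0.3 -0.2  0.7] grip_mm 49.8
```

View pics/c2.png

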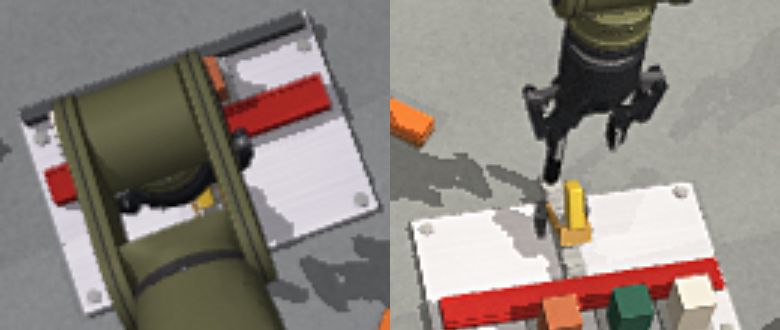

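The pawl stands raised at (573,205). Next is the bar handle.

```bash
python3 -m creep '{"offset":[[0.6,-0.1,0.1],[0.7,0,0.1],[0,0,0.4],[0,0,0]],"rotation":[[0,0,0.15],[0,0,0.1],[0,0,0],[0,0,0]]}'
python3 -c "
from h import *
goal([.4555,.201,.069],109.3)
g=snap('scene','s3');cv2.imwrite('pics/c3.png',cv2.resize(g['color'][130:270,270:410],None,fx=4,fy=4)[:,:,::-1])"
```

```text
time: 5.1
eef_pos: [0.4537, 0.2021, 0.1501]
ee_rot: [[-0.943, -0.333, 0.008], [-0.333, 0.943, -0.003], [-0.006, -0.005, -1.0]]
ft_force: [-0.2, 0.1, -0.1]
gripper_width: 0.584
tcp [0.4537 0.2021 0.1501] off [-0.02 -0.02  1.62] yaw_y 109.4 t 5.1
rot [-0.06  0.07  0.02] F [-0.2  0.1 -0.1] grip_mm 49.9
```

View pics/c3.png

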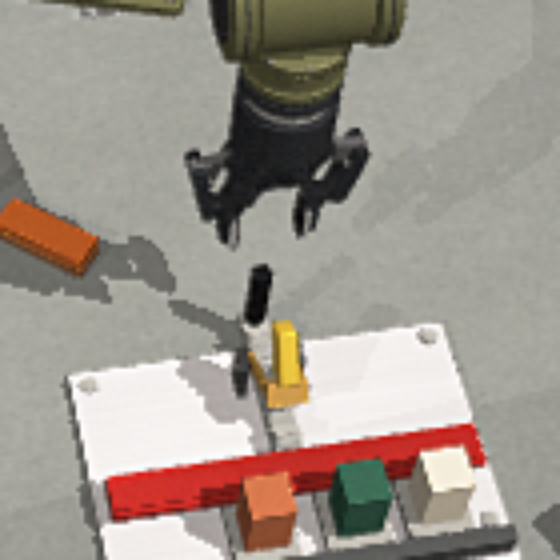

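The handle is at (259,270) in the crop, between and below the fingers. I'll descend, grip and slide the bar back.

```bash
python3 -m creep '{"offset":[[0,0,0.6],[0,0,0.6],[0,0,0.35],[0,0,0]],"rotation":[[-0.05,0.07,0],[0,0,0],[0,0,0],[0,0,0]]}'
python3 -m creep '{"offset":[[0,0,0],[0,0,0],[0,0,0],[0,0,0],[0,0,0],[0,0,0]],"rotation":[[0,0,0],[0,0,0],[0,0,0],[0,0,0],[0,0,0],[0,0,0]]}' 8
python3 -m creep '{"offset":[[0.2,0,0],[0.2,0,0],[0.2,0,0],[0.2,0,0],[0.2,0,0],[0.2,0,0]],"rotation":[[0,0,0],[0,0,0],[0,0,0],[0,0,0],[0,0,0],[0,0,0]]}' 
python3 -c "
from h import *
goal([.4555,.201,.069],109.3)"
```

```text
time: 5.55
eef_pos: [0.4589, 0.204, 0.0747]
ee_rot: [[-0.943, -0.334, 0.007], [-0.334, 0.943, 0.001], [-0.007, -0.001, -1.0]]
ft_force: [0.1, -0.1, 0.7]
gripper_width: 0.586
time: 6.15
eef_pos: [0.4596, 0.2065, 0.0765]
ee_rot: [[-0.943, -0.333, 0.008], [-0.333, 0.943, 0.006], [-0.009, 0.003, -1.0]]
ft_force: [1.1, 1.8, -5.7]
gripper_width: 0.191
time: 6.75
eef_pos: [0.4072, 0.1887, 0.0771]
ee_rot: [[-0.943, -0.332, 0.031], [-0.332, 0.943, 0.016], [-0.035, 0.005, -0.999]]
ft_force: [37.2, 19.1, -33.2]
gripper_width: 0.188
tcp [0.4072 0.1887 0.0771] off [-0.99 -0.09  0.2 ] yaw_y 109.4 t 6.75
rot [0.06 0.4  0.02] F [ 37.2  19.1 -33.2] grip_mm 16.1
```

The bar reached its end stop after about 55 mm. I'll hold, release, rise, and look.

```bash
python3 -m creep '{"offset":[[-0.02,0,0],[0,0,0],[0,0,0],[0,0,0],[0,0,0],[0,0,-0.5],[0,0,-1],[0,0,-1]],"rotation":[[0,0,0],[0,0,0],[0,0,0],[0,0,0],[0,0.1,0],[0,0.1,0],[0,0,0],[0,0,0]]}' 50
python3 -m creep '{"offset":[[0.3,-1,0],[0.3,-1,0],[0.3,-1,0],[0.3,-1,0]],"rotation":[[0,0,0],[0,0,0],[0,0,0],[0,0,0]]}'
python3 -c "
from h import *
goal([.432,-.114,.16],90)
g=snap('scene','s4');f=snap('top','t4')
R=lambda i,u,v,w,h,s:cv2.resize(i[v:v+h,u:u+w],None,fx=s,fy=s,interpolation=cv2.INTER_CUBIC)
cv2.imwrite('pics/c4.png',np.vstack([np.hstack([R(f['color'],150,145,130,110,3),R(g['color'],280,185,130,110,3)]),np.hstack([R(f['color'],325,165,130,90,3),R(g['color'],115,145,130,90,3)])])[:,:,::-1])"
```

```text
time: 7.55
eef_pos: [0.4003, 0.1849, 0.2008]
ee_rot: [[-0.943, -0.332, -0.003], [-0.332, 0.943, 0.003], [0.001, 0.004, -1.0]]
ft_force: [1.1, 0.3, 0.4]
gripper_width: 0.589
time: 7.95
eef_pos: [0.416, -0.0146, 0.2124]
ee_rot: [[-0.937, -0.348, 0.017], [-0.348, 0.938, 0.007], [-0.018, 0.0, -1.0]]
ft_force: [0.5, -0.5, 0.1]
gripper_width: 0.584
tcp [ 0.416  -0.0146  0.2124] off [ 0.41 -1.98  1.04] yaw_y 110.3 t 7.95
rot [0.01 0.21 4.07] F [ 0.5 -0.5  0.1] grip_mm 49.9
```

View pics/c4.png

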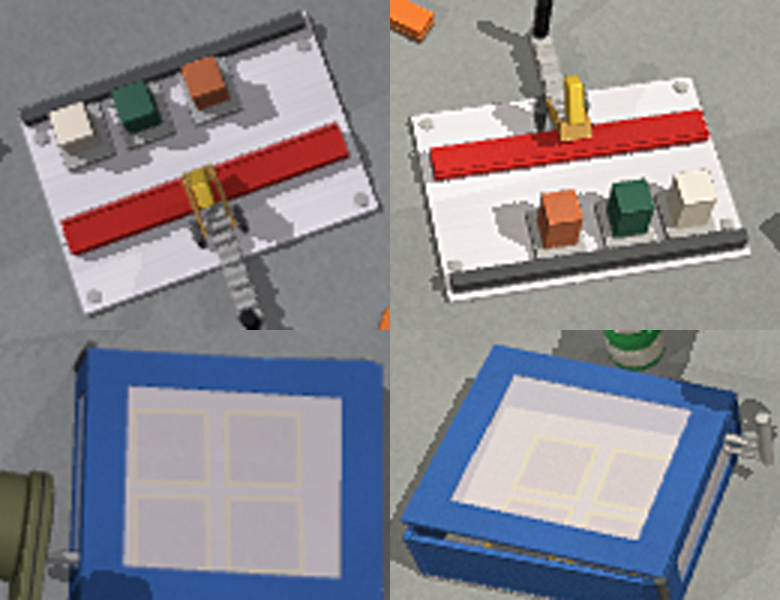

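The bar is fully back, the pawl is up, and all three blocks stand undisturbed. Next is the door handle.

```bash
python3 -m creep '{"offset":[[0.2,-1,0.3],[0.2,-0.95,0.3],[0,0,0.3],[0,0,0]],"rotation":[[0,0.1,0.1],[0,0.1,0],[0,0,0],[0,0,0]]}' 46
python3 -c "
from h import *
goal([.432,-.114,.098],110)
g=snap('scene','s5');cv2.imwrite('pics/c5.png',cv2.resize(g['color'][110:250,150:290],None,fx=4,fy=4)[:,:,::-1])"
```

```text
time: 8.45
eef_pos: [0.4306, -0.1119, 0.1694]
ee_rot: [[-0.945, -0.328, 0.001], [-0.328, 0.945, 0.001], [-0.001, 0.0, -1.0]]
ft_force: [-1.2, -0.0, 0.1]
gripper_width: 0.54
tcp [ 0.4306 -0.1119  0.1694] off [-0.01 -0.05  1.43] yaw_y 109.1 t 8.45
rot [ 0.    0.01 -0.17] F [-1.2 -0.   0.1] grip_mm 46.1
```

View pics/c5.png

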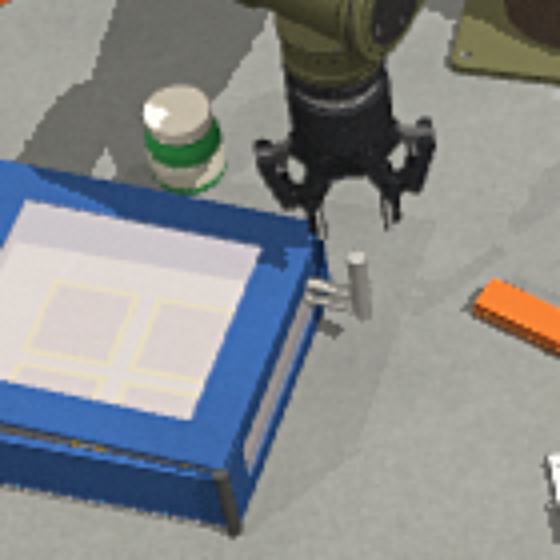

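The handle at (357,258) lies midway between the fingers. I'll descend and grip.

```bash
python3 -m creep '{"offset":[[0,-0.03,0.6],[0,0,0.6],[0,0,0.22],[0,0,0]],"rotation":[[0,0,0],[0,0,0],[0,0,0],[0,0,0]]}'
python3 -m creep '{"offset":[[0,0,0],[0,0,0],[0,0,0],[0,0,0],[0,0,0],[0,0,0]],"rotation":[[0,0,0],[0,0,0],[0,0,0],[0,0,0],[0,0,0],[0,0,0]]}' 6
python3 -c "
from h import *
goal([.432,-.114,.098],110)
s=observe();p=np.array(s['eef_pos'])[:2];h=np.array([.64,-.182]);u=(h-p)/np.linalg.norm(h-p);print(np.linalg.norm(h-p));h=p+.211*u;R=np.array(s['ee_rot'])
for k in range(0,17):
    t=k*.1;c,q=np.cos(t),np.sin(t);M=np.array([[c,q],[-q,c]]);w=h+M@(p-h)
    c,q=np.cos(t+.1),np.sin(t+.1);M=np.array([[c,q],[-q,c]]);w2=h+M@(p-h)
    print(k,w.round(3),(R.T@[*(w2-w),0]/.05).round(2))"
```

```text
time: 8.9
eef_pos: [0.4359, -0.1106, 0.1031]
ee_rot: [[-0.942, -0.335, 0.01], [-0.335, 0.942, -0.003], [-0.009, -0.006, -1.0]]
ft_force: [-0.2, 0.6, 0.4]
gripper_width: 0.537
time: 9.5
eef_pos: [0.438, -0.11, 0.1061]
ee_rot: [[-0.942, -0.336, 0.016], [-0.336, 0.942, -0.005], [-0.013, -0.01, -1.0]]
ft_force: [1.4, -0.7, -4.8]
gripper_width: 0.165
tcp [ 0.438  -0.11    0.1061] off [ 0.14 -0.03  0.16] yaw_y 109.7 t 9.5
rot [-0.11  0.15 -0.07] F [ 1.4 -0.7 -4.8] grip_mm 14.1
0.21446504082061912
0 [ 0.438 -0.11 ] [-0.28  0.31  0.  ]
1 [ 0.446 -0.091] [-0.31  0.28  0.  ]
2 [ 0.456 -0.072] [-0.34  0.25  0.  ]
3 [ 0.468 -0.054] [-0.36  0.22  0.  ]
4 [ 0.481 -0.038] [-0.38  0.18  0.  ]
5 [ 0.496 -0.023] [-0.4   0.14  0.  ]
6 [ 0.513 -0.01 ] [-0.41  0.1   0.  ]
7 [0.53  0.001] [-0.42  0.06  0.01]
8 [0.549 0.011] [-0.42  0.01  0.01]
9 [0.569 0.019] [-0.42 -0.03  0.01]
10 [0.589 0.025] [-0.42 -0.07  0.01]
11 [0.61  0.028] [-0.41 -0.11  0.01]
12 [0.631 0.03 ] [-0.39 -0.15  0.01]
13 [0.652 0.03 ] [-0.38 -0.19  0.01]
14 [0.673 0.027] [-0.36 -0.23  0.01]
15 [0.693 0.022] [-0.33 -0.26  0.01]
16 [0.713 0.016] [-0.3  -0.29  0.01]
```

```bash
python3 -m creep '{"offset":[[-0.28,0.31,0.02],[-0.31,0.28,0.02],[-0.34,0.25,0.02],[-0.36,0.22,0.02],[-0.38,0.18,0.02],[-0.4,0.14,0.02]],"rotation":[[0,0,0],[0,0,0],[0,0,0],[0,0,0],[0,0,0],[0,0,0]]}'
python3 -c "
from h import *
goal([.513,-.010,.104],110)"
```

```text
time: 10.1
eef_pos: [0.5144, -0.0107, 0.1064]
ee_rot: [[-0.945, -0.328, 0.015], [-0.328, 0.945, -0.008], [-0.011, -0.012, -1.0]]
ft_force: [0.6, -0.6, 1.0]
gripper_width: 0.084
tcp [ 0.5144 -0.0107  0.1064] off [0.02 0.02 0.05] yaw_y 109.1 t 10.1
rot [-0.14  0.13 -0.17] F [ 0.6 -0.6  1. ] grip_mm 7.1
```

The opening fell to 7 mm, so the handle slipped out of the grip. I'll rise and look.

```bash
python3 -m creep '{"offset":[[0,0,-0.8],[0,0,-0.8],[-0.6,0.9,0],[-0.6,0.9,0],[0,0.9,0]],"rotation":[[-0.1,0.1,0],[0,0,0],[0,0,0],[0,0,0],[0,0,0]]}' 46
python3 -c "
from h import *
g=snap('scene','s6');f=snap('top','t6')
cv2.imwrite('pics/c6.png',np.hstack([cv2.resize(f['color'][155:265,320:460],(560,440)),cv2.resize(g['color'][130:270,120:200+60],(440,440))])[:,:770,::-1] if 0 else np.hstack([cv2.resize(f['color'][155:265,325:455],(390,330)),cv2.resize(g['color'][140:250,130:260],(390,330))])[:,:,::-1])"
```

```text
time: 10.6
eef_pos: [0.5306, 0.1308, 0.1951]
ee_rot: [[-0.947, -0.321, 0.011], [-0.321, 0.947, -0.002], [-0.01, -0.006, -1.0]]
ft_force: [0.6, 0.0, -0.8]
gripper_width: 0.539
```

View pics/c6.png

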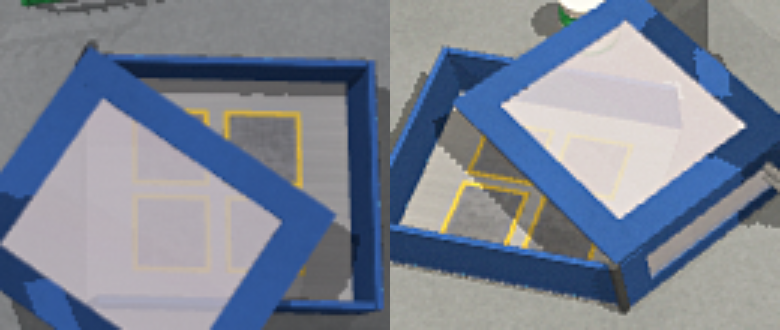

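```bash
python3 -c "
from h import *
print(observe()['joint_pos'].round(2))
g=load('s6');f=load('t6')
for p in [[.513,-.01,.125],[.53,.0,.125]]: print(proj(g,p),proj(f,p))
cv2.imwrite('pics/c7.png',np.hstack([cv2.resize(f['color'][160:270,270:400],(390,330)),cv2.resize(g['color'][140:250,200:330],(390,330))])[:,:,::-1])"
```

```text
[ 0.15 -0.08  1.94 -0.    1.28 -1.75]
[265.63731609 198.70058728] [298.45596355 209.69914664]
[267.82901072 203.54170635] [294.79389495 203.97321707]
```

View pics/c7.png

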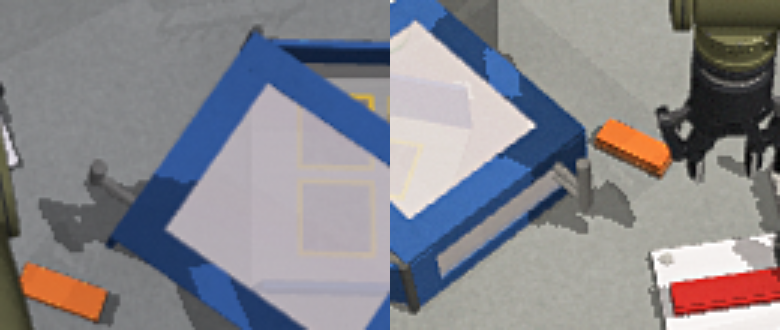

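```bash
python3 -c "
from h import *
g=load('s6');f=load('t6')
print(ray(f,302,216.5,.125),ray(g,264.7,194.5,.125))
goal([.497,-.02,.2],190)"
```

```text
[ 0.49295484 -0.01951587  0.125     ] [ 0.497574   -0.01579076  0.125     ]
tcp [0.5275 0.1332 0.194 ] off [ 1.58 -2.7  -0.12] yaw_y 109.1 t 10.7
rot [ -0.04   0.07 -16.18] F [-0.1 -1.   0.4] grip_mm 46.0
```

```bash
for i in 1; do python3 -m creep '{"offset":[[0,0,-0.02],[0,0,-0.02],[0,0,-0.02],[0,0,-0.02],[0,0,-0.02],[0,0,-0.02],[0,0,-0.02],[0,0,-0.02]],"rotation":[[0,0,1],[0,0,1],[0,0,1],[0,0,1],[0,0,1],[0,0,1],[0,0,1],[0,0,1]]}' 46
python3 -m creep '{"offset":[[0,0,-0.02],[0,0,-0.02],[0,0,-0.02],[0,0,-0.02],[0,0,-0.02],[0,0,-0.02],[0,0,-0.02],[0,0,-0.02]],"rotation":[[0,0,1],[0,0,1],[0,0,1],[0,0,1],[0,0,1],[0,0,1],[0,0,1],[0,0,1]]}'
done
python3 -c "
from h import *
goal([.495,-.018,.16],19)"
```

```text
time: 11.5
eef_pos: [0.5292, 0.1291, 0.2082]
ee_rot: [[-0.924, 0.382, 0.012], [0.381, 0.924, -0.005], [-0.013, -0.001, -1.0]]
ft_force: [-0.5, -0.2, 1.2]
gripper_width: 0.538
time: 12.3
eef_pos: [0.5314, 0.1212, 0.2225]
ee_rot: [[-0.431, 0.902, 0.016], [0.902, 0.431, -0.009], [-0.015, 0.01, -1.0]]
ft_force: [-1.0, 0.1, -0.2]
gripper_width: 0.534
tcp [0.5314 0.1212 0.2225] off [-2.18 -1.87  1.26] yaw_y 25.5 t 12.3
rot [0.12 0.18 1.31] F [-1.   0.1 -0.2] grip_mm 45.6
```

```bash
python3 -m creep '{"offset":[[-0.7,-0.6,0.3],[-0.7,-0.6,0.3],[-0.7,-0.6,0.3],[0,0,0]],"rotation":[[0.06,0.1,0],[0.06,0.1,0],[0,0,0],[0,0,0]]}' 46
python3 -c "
from h import *
goal([.495,-.018,.095],25)
g=snap('scene','s8');cv2.imwrite('pics/c8.png',cv2.resize(g['color'][120:230,200:330],None,fx=4,fy=4)[:,:,::-1])"
```

```text
time: 12.7
eef_pos: [0.4966, -0.0186, 0.1808]
ee_rot: [[-0.432, 0.902, 0.005], [0.902, 0.432, 0.0], [-0.002, 0.004, -1.0]]
ft_force: [-1.1, 0.2, -0.6]
gripper_width: 0.538
tcp [ 0.4966 -0.0186  0.1808] off [ 0.03 -0.03  1.72] yaw_y 25.6 t 12.7
rot [0.05 0.02 0.12] F [-1.1  0.2 -0.6] grip_mm 46.0
```

View pics/c8.png

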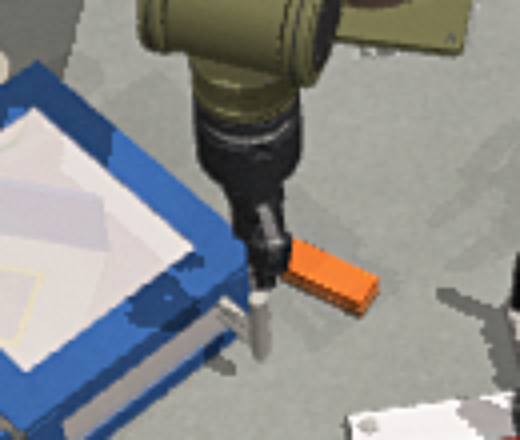

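```bash
python3 -m creep '{"offset":[[0.03,-0.03,0.6],[0,-0.02,0.6],[0,0,0.4],[0,0,0.15],[0,0,0.1]],"rotation":[[0.05,0,0],[0,0,0],[0,0,0],[0,0,0],[0,0,0]]}'
python3 -m creep '{"offset":[[0,0,0.03],[0,0,0.03],[0,0,0.03],[0,0,0],[0,0,0],[0,0,0]],"rotation":[[0,0,0],[0,0,0],[0,0,0],[0,0,0],[0,0,0],[0,0,0]]}' 6
python3 -c "
from h import *
goal([.495,-.018,.095],25)
s=observe();p=np.array(s['eef_pos'])[:2];h=np.array([.638,-.175]);u=(h-p)/np.linalg.norm(h-p);print(np.linalg.norm(h-p));h=p+.211*u;R=np.array(s['ee_rot'])
for k in range(0,13):
    t=k*.1;c,q=np.cos(t),np.sin(t);M=np.array([[c,q],[-q,c]]);w=h+M@(p-h)
    c,q=np.cos(t+.1),np.sin(t+.1);M=np.array([[c,q],[-q,c]]);w2=h+M@(p-h)
    print(k,w.round(3),(R.T@[*(w2-w),0]/.05).round(2))"
```

```text
time: 13.25
eef_pos: [0.5016, -0.017, 0.0948]
ee_rot: [[-0.433, 0.901, 0.017], [0.901, 0.433, -0.002], [-0.009, 0.014, -1.0]]
ft_force: [0.6, -0.2, 0.3]
gripper_width: 0.536
time: 13.85
eef_pos: [0.5029, -0.0164, 0.0933]
ee_rot: [[-0.435, 0.9, 0.018], [0.9, 0.435, -0.003], [-0.011, 0.015, -1.0]]
ft_force: [0.5, 1.3, -1.8]
gripper_width: 0.17
tcp [ 0.5029 -0.0164  0.0933] off [ 0.04 -0.16 -0.04] yaw_y 25.8 t 13.85
rot [0.17 0.12 0.16] F [ 0.5  1.3 -1.8] grip_mm 14.5
0.2083882471953957
0 [ 0.503 -0.016] [0.09 0.41 0.01]
1 [ 0.52  -0.003] [0.04 0.42 0.01]
2 [0.538 0.008] [0.   0.42 0.01]
3 [0.556 0.017] [-0.04  0.42  0.01]
4 [0.576 0.024] [-0.08  0.41  0.01]
5 [0.597 0.03 ] [-0.12  0.4   0.01]
6 [0.617 0.033] [-0.16  0.39  0.01]
7 [0.639 0.034] [-0.2   0.37  0.01]
8 [0.66  0.033] [-0.24  0.35  0.01]
9 [0.68 0.03] [-0.27  0.32  0.01]
10 [0.701 0.025] [-0.3   0.3   0.01]
11 [0.721 0.018] [-0.33  0.26  0.01]
12 [0.74  0.009] [-0.35  0.23  0.01]
```

```bash
python3 -m creep '{"offset":[[0.05,0.21,0],[0.04,0.21,0],[0.03,0.21,0],[0.02,0.21,0],[0,0.21,0],[0,0.21,0],[-0.02,0.21,0],[-0.02,0.21,0]],"rotation":[[0,0,0],[0,0,0],[0,0,0],[0,0,0],[0,0,0],[0,0,0],[0,0,0],[0,0,0]]}'
python3 -c "
from h import *
goal([.576,.024,.093],25)"
```

```text
time: 14.65
eef_pos: [0.5814, 0.0242, 0.0933]
ee_rot: [[-0.433, 0.901, 0.015], [0.901, 0.433, -0.01], [-0.016, 0.009, -1.0]]
ft_force: [-6.1, 1.0, 0.6]
gripper_width: 0.17
tcp [0.5814 0.0242 0.0933] off [ 0.04 -0.1   0.  ] yaw_y 25.6 t 14.65
rot [0.1  0.18 0.13] F [-6.1  1.   0.6] grip_mm 14.5
```

Still gripped, so I'll continue the arc.

```bash
python3 -m creep '{"offset":[[-0.05,0.2,0],[-0.06,0.2,0],[-0.07,0.2,0],[-0.08,0.19,0],[-0.1,0.19,0],[-0.1,0.18,0],[-0.12,0.18,0],[-0.12,0.17,0]],"rotation":[[0,0,0],[0,0,0],[0,0,0],[0,0,0],[0,0,0],[0,0,0],[0,0,0],[0,0,0]]}'
python3 -m creep '{"offset":[[-0.13,0.16,0],[-0.14,0.16,0],[-0.15,0.15,0],[-0.15,0.14,0],[-0.16,0.13,0]],"rotation":[[0,0,0],[0,0,0],[0,0,0],[0,0,0],[0,0,0]]}'
python3 -c "
from h import *
goal([.726,.015,.093],25);p=np.array(observe()['eef_pos'])[:2]-[.642,-.177];print(np.hypot(*p),np.arctan2(p[0],p[1]))"
```

```text
time: 15.45
eef_pos: [0.6707, 0.0283, 0.0933]
ee_rot: [[-0.432, 0.902, 0.01], [0.902, 0.432, -0.006], [-0.01, 0.007, -1.0]]
ft_force: [-4.6, -3.0, 1.0]
gripper_width: 0.172
time: 15.95
eef_pos: [0.7242, 0.0111, 0.0933]
ee_rot: [[-0.432, 0.902, 0.01], [0.902, 0.432, -0.004], [-0.008, 0.007, -1.0]]
ft_force: [-2.0, 0.6, -1.5]
gripper_width: 0.168
tcp [0.7242 0.0111 0.0933] off [0.06 0.07 0.01] yaw_y 25.6 t 15.95
rot [0.08 0.09 0.12] F [-2.   0.6 -1.5] grip_mm 14.3
0.20522818638452375 0.4118979088856348
```

```bash
python3 -m creep '{"offset":[[0,0,0],[0,0,0],[0,0,0],[0,0,-0.6],[0,0,-1],[0,0,-1],[0,0,-1]],"rotation":[[0,0,0],[0,0,0],[0,0,0],[0.08,0.09,0.2],[0,0,0.2],[0,0,0.4],[0,0,0.4]]}' 50
python3 -m creep '{"offset":[[0.5,-0.9,0],[0.5,-0.9,0],[0.5,-0.9,0],[0.5,-0.9,0],[0,-0.9,0]],"rotation":[[0,0,0.1],[0,0,0],[0,0,0],[0,0,0],[0,0,0]]}'
python3 -c "
from h import *
goal([.5,.05,.2],19)
g=snap('scene','s9');f=snap('top','t9')
cv2.imwrite('pics/c9.png',np.hstack([cv2.resize(f['color'][130:270,150:470],(780,341))]+[])[:,:,::-1])"
```

```text
time: 16.65
eef_pos: [0.722, 0.0108, 0.2689]
ee_rot: [[-0.335, 0.942, -0.008], [0.942, 0.335, -0.0], [0.003, -0.008, -1.0]]
ft_force: [0.4, 0.0, 0.2]
gripper_width: 0.585
time: 17.15
eef_pos: [0.4852, 0.0318, 0.2837]
ee_rot: [[-0.329, 0.944, 0.028], [0.944, 0.329, -0.002], [-0.011, 0.026, -1.0]]
ft_force: [0.8, -1.4, 0.5]
gripper_width: 0.587
tcp [0.4852 0.0318 0.2837] off [0.26 0.36 1.68] yaw_y 19.2 t 17.15
rot [0.3  0.12 0.04] F [ 0.8 -1.4  0.5] grip_mm 50.1
```

View pics/c9.png

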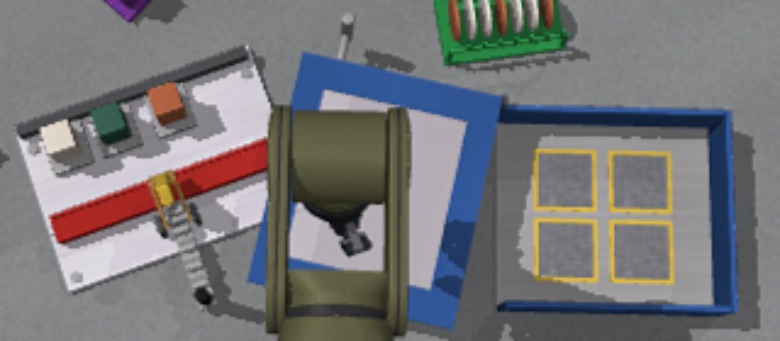

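The door is open past 90° and all four pads are free. Now I'll measure the pads and the block tops with masks.

```bash
cat > m.py <<'E'
from h import *
def tops(fn,z,pred,box):
    f=load(fn);c=f['color'];u0,v0,u1,v1=box;hsv=cv2.cvtColor(c,cv2.COLOR_RGB2HSV).astype(int)
    out={}
    for n,m in pred(hsv).items():
        k=np.zeros(m.shape,bool);k[v0:v1,u0:u1]=m[v0:v1,u0:u1]
        nn,l,st,ce=cv2.connectedComponentsWithStats(k.astype(np.uint8))
        if nn<2: out[n]=None;continue
        i=1+st[1:,4].argmax();mm=l==i
        V=hsv[...,2][mm].astype(np.uint8)
        t,_=cv2.threshold(V.reshape(-1,1),0,255,cv2.THRESH_OTSU)
        vv,uu=np.nonzero(mm&(hsv[...,2]>t));dv,du=np.nonzero(mm&(hsv[...,2]<=t))
        rect=cv2.minAreaRect(np.stack([uu,vv],1).astype(np.float32))
        p=ray(f,*rect[0],z)
        out[n]=p
        print(fn,n,'n',len(uu),len(du),'t',t,np.round(rect[0],1),np.round(rect[1],1),'p',p[:2].round(4),'mean',ray(f,uu.mean(),vv.mean(),z)[:2].round(4))
    return out
def blk(h):
    H,S,V=h[...,0],h[...,1],h[...,2]
    return {'terra':(H<14)&(S>110)&(S<200)&(V>70),'green':(H>65)&(H<95)&(S>100),'cream':(H>12)&(H<32)&(S>18)&(S<90)&(V>120)}
E
python3 - <<'E'
from m import *
tops('t9',.082,blk,(152,165,235,215));tops('s9',.082,blk,(325,235,400,280))
f=load('t9');h=cv2.cvtColor(f['color'],cv2.COLOR_RGB2HSV).astype(int)
y=((h[...,0]>18)&(h[...,0]<32)&(h[...,1]>130)).astype(np.uint8);y[:, :360]=0
cs,_=cv2.findContours(y,cv2.RETR_EXTERNAL,cv2.CHAIN_APPROX_NONE)
for c in cs:
    if len(c)>50:
        r=cv2.minAreaRect(c);b=cv2.boxPoints(r);w=[ray(f,*q,.007)[:2] for q in b];print('pad',np.round(r[0],1),ray(f,*r[0],.007)[:2].round(4),[round(float(np.linalg.norm(w[i]-w[i-1])),3) for i in range(2)])
E
```

```text
t9 terra n 123 51 t 126.0 [217.1 169.9] [10.8 11.7] p [0.6475 0.228 ] mean [0.6468 0.2281]
t9 green n 95 50 t 64.0 [194.  178.5] [10.4 11.1] p [0.623  0.2973] mean [0.6232 0.2966]
t9 cream n 121 14 t 187.0 [173.2 185.6] [10.8 10.8] p [0.6028 0.3592] mean [0.6026 0.3589]
s9 terra n 118 118 t 157.0 [337.1 253.5] [10.2 11.5] p [0.6474 0.2314] mean [0.6473 0.2315]
s9 green n 108 94 t 77.0 [360.8 250. ] [ 9.9 11.2] p [0.6242 0.3013] mean [0.6242 0.3009]
s9 cream n 113 120 t 206.0 [383.2 251.5] [21.2 10.8] p [0.6184 0.3682] mean [0.6027 0.3633]
pad [413. 233.] [ 0.4509 -0.3664] [0.081, 0.081]
pad [381.5 232.5] [ 0.455  -0.2692] [0.078, 0.078]
pad [412.5 204.5] [ 0.5402 -0.3713] [0.079, 0.078]
pad [381.5 203.5] [ 0.5459 -0.2748] [0.079, 0.078]
```

Both views agree within 4 mm and the pad spacings fit (97 and 91 mm). First I'll pick the terracotta block.

```bash
python3 -c "
from h import *
goal([.647,.230,.16],19.3)"
python3 -m creep '{"offset":[[0.5,0.8,0.1],[0.5,0.85,0.2],[0.5,0.85,0.3],[0.5,0.85,0.3]],"rotation":[[0.1,0.1,0],[0.1,0,0],[0,0,0],[0,0,0]]}' 60
python3 -c "
from h import *
goal([.647,.230,.16],19.3)"
```

```text
tcp [0.4827 0.0302 0.2826] off [2.73 4.35 2.53] yaw_y 19.0 t 17.25
rot [ 0.27  0.13 -0.05] F [0.5 0.4 0.3] grip_mm 50.0
time: 17.65
eef_pos: [0.6102, 0.1766, 0.2487]
ee_rot: [[-0.32, 0.947, 0.027], [0.947, 0.32, -0.0], [-0.009, 0.025, -1.0]]
ft_force: [-0.8, -1.3, -0.1]
gripper_width: 0.705
tcp [0.6102 0.1766 0.2487] off [0.79 0.99 1.79] yaw_y 18.7 t 17.65
rot [ 0.29  0.1  -0.13] F [-0.8 -1.3 -0.1] grip_mm 60.2
```

```bash
python3 -m creep '{"offset":[[0.4,0.5,0.5],[0.4,0.5,0.6],[0,0,0.6],[0,0,0]],"rotation":[[0.3,0.1,-0.13],[0,0,0],[0,0,0],[0,0,0]]}' 60
python3 -c "
from h import *
goal([.647,.230,.058],19.3)"
```

```text
time: 18.05
eef_pos: [0.6514, 0.2395, 0.161]
ee_rot: [[-0.337, 0.941, 0.005], [0.941, 0.337, 0.002], [-0.0, 0.005, -1.0]]
ft_force: [-0.9, -0.1, -0.4]
gripper_width: 0.704
tcp [0.6514 0.2395 0.161 ] off [-0.15 -0.16  2.06] yaw_y 19.7 t 18.05
rot [0.06 0.   0.08] F [-0.9 -0.1 -0.4] grip_mm 60.1
```

```bash
python3 -m creep '{"offset":[[-0.15,-0.2,0.3],[0,0,0.6],[0,-0.02,0.6],[0,0,0.3],[0,0,0.1]],"rotation":[[0.06,0,0.08],[0,0,0],[0,0,0],[0,0,0],[0,0,0]]}' 60
python3 -c "
from h import *
goal([.647,.230,.058],19.3)"
```

```text
time: 18.55
eef_pos: [0.6504, 0.2297, 0.0741]
ee_rot: [[-0.331, 0.944, 0.016], [0.944, 0.331, 0.004], [-0.001, 0.017, -1.0]]
ft_force: [-1.1, -0.3, 0.8]
gripper_width: 0.7
tcp [0.6504 0.2297 0.0741] off [ 0.03 -0.07  0.32] yaw_y 19.3 t 18.55
rot [0.19 0.02 0.  ] F [-1.1 -0.3  0.8] grip_mm 59.8
```

```bash
python3 -m creep '{"offset":[[0.03,-0.07,0.3],[0,0,0.08]],"rotation":[[0.19,0,0],[0,0,0]]}' 60
python3 -m creep '{"offset":[[0,0,0],[0,0,0],[0,0,0],[0,0,0],[0,0,0],[0,0,0],[0,0,0]],"rotation":[[0,0,0],[0,0,0],[0,0,0],[0,0,0],[0,0,0],[0,0,0],[0,0,0]]}' 28
python3 -c "
from h import *
goal([.647,.230,.058],19.3)"
python3 -m creep '{"offset":[[0,0,-0.2],[0,0,-0.4],[0,0,-0.8],[0,0,-0.9],[0,0,-0.9]],"rotation":[[0,0,0],[0,0,0],[0,0,0],[0,0,0],[0,0,0]]}'
python3 -c "
from h import *
goal([.5459,-.2748,.21],19.3)"
```

```text
time: 18.75
eef_pos: [0.6484, 0.2302, 0.0571]
ee_rot: [[-0.33, 0.944, 0.004], [0.944, 0.33, -0.001], [-0.002, 0.003, -1.0]]
ft_force: [0.7, -0.4, -0.4]
gripper_width: 0.701
time: 19.45
eef_pos: [0.6476, 0.23, 0.0583]
ee_rot: [[-0.33, 0.944, 0.001], [0.944, 0.33, -0.002], [-0.002, 0.0, -1.0]]
ft_force: [0.0, -0.0, -3.4]
gripper_width: 0.412
tcp [0.6476 0.23   0.0583] off [ 0.   -0.01  0.01] yaw_y 19.3 t 19.45
rot [ 0.    0.02 -0.  ] F [ 0.  -0.  -3.4] grip_mm 35.2
time: 19.95
eef_pos: [0.6396, 0.2282, 0.2075]
ee_rot: [[-0.33, 0.943, -0.028], [0.944, 0.33, -0.009], [0.001, -0.03, -1.0]]
ft_force: [1.0, -0.2, -6.2]
gripper_width: 0.412
tcp [0.6396 0.2282 0.2075] off [-8.88 -5.09  0.1 ] yaw_y 19.3 t 19.95
rot [-0.34 -0.01 -0.  ] F [ 1.  -0.2 -6.2] grip_mm 35.2
```

```bash
python3 -c "
from h import *
goal([.5402,-.3713,.21],19.3)"
python3 -m creep '{"offset":[[-0.6,-0.3,-0.03],[-0.85,-0.4,-0.03],[-0.85,-0.4,-0.03],[-0.85,-0.4,-0.03],[-0.85,-0.4,-0.03],[-0.85,-0.4,-0.03],[-0.85,-0.4,-0.03],[-0.85,-0.4,-0.03]],"rotation":[[-0.3,0,0],[0,0,0],[0,0,0],[0,0,0],[0,0,0],[0,0,0],[0,0,0],[0,0,0]]}'
python3 -c "
from h import *
goal([.5402,-.3713,.21],19.3)"
```

```text
tcp [0.6396 0.2282 0.2075] off [-10.66  -5.84   0.12] yaw_y 19.3 t 19.95
rot [-0.34 -0.01 -0.  ] F [ 1.  -0.2 -6.2] grip_mm 35.2
time: 20.75
eef_pos: [0.6036, -0.1357, 0.2299]
ee_rot: [[-0.343, 0.939, 0.014], [0.939, 0.343, 0.007], [0.001, 0.015, -1.0]]
ft_force: [1.4, 0.2, -6.2]
gripper_width: 0.411
tcp [ 0.6036 -0.1357  0.2299] off [-3.99 -2.81  0.35] yaw_y 20.0 t 20.75
rot [ 0.17 -0.02  0.15] F [ 1.4  0.2 -6.2] grip_mm 35.1
```

```bash
python3 -m creep '{"offset":[[-0.8,-0.56,0.03],[-0.85,-0.6,0.03],[-0.85,-0.6,0.03],[-0.85,-0.6,0.03],[-0.6,-0.4,0.1],[0,0,0]],"rotation":[[0.17,0,0.1],[0,0,0],[0,0,0],[0,0,0],[0,0,0],[0,0,0]]}'
python3 -c "
from h import *
goal([.5402,-.3713,.056],19.3)"
```

```text
time: 21.35
eef_pos: [0.5358, -0.3695, 0.217]
ee_rot: [[-0.328, 0.945, -0.004], [0.945, 0.328, 0.001], [0.002, -0.003, -1.0]]
ft_force: [0.2, 0.9, -7.8]
gripper_width: 0.413
tcp [ 0.5358 -0.3695  0.217 ] off [-0.07  0.08  3.22] yaw_y 19.2 t 21.35
rot [-0.03 -0.03 -0.03] F [ 0.2  0.9 -7.8] grip_mm 35.3
```

```bash
python3 -m creep '{"offset":[[-0.07,0.06,0.7],[0,0,0.8],[0,0,0.8],[0,0,0.4],[0,0,0.2],[0,0,0.1]],"rotation":[[0,0,0],[0,0,0],[0,0,0],[0,0,0],[0,0,0],[0,0,0]]}'
python3 -c "
from h import *
goal([.5402,-.3713,.0545],19.3)"
```

```text
time: 21.95
eef_pos: [0.5395, -0.3719, 0.0644]
ee_rot: [[-0.325, 0.946, -0.001], [0.946, 0.325, 0.002], [0.002, -0.001, -1.0]]
ft_force: [-0.6, 0.6, -6.8]
gripper_width: 0.416
tcp [ 0.5395 -0.3719  0.0644] off [0.01 0.02 0.2 ] yaw_y 19.0 t 21.95
rot [-0.01 -0.02 -0.06] F [-0.6  0.6 -6.8] grip_mm 35.5
```

```bash
python3 -m creep '{"offset":[[0,0,0.1],[0,0,0.08],[0,0,0.04],[0,0,0.02]],"rotation":[[0,0,0],[0,0,0],[0,0,0],[0,0,0]]}'
python3 -m creep '{"offset":[[0,0,0],[0,0,0],[0,0,0],[0,0,0],[0,0,-0.3],[0,0,-0.6],[0,0,-0.9],[0,0,-0.9]],"rotation":[[0,0,0],[0,0,0],[0,0,0],[0,0,0],[0,0,0],[0,0,0],[0,0,0],[0,0,0]]}' 58
python3 -c "
from h import *
goal([.6237,.299,.2],19.3)"
```

```text
time: 22.35
eef_pos: [0.5418, -0.3727, 0.0555]
ee_rot: [[-0.326, 0.945, 0.003], [0.945, 0.326, -0.002], [-0.003, 0.003, -1.0]]
ft_force: [-0.5, 0.3, -6.9]
gripper_width: 0.407
time: 23.15
eef_pos: [0.5415, -0.3728, 0.1981]
ee_rot: [[-0.326, 0.945, 0.004], [0.945, 0.326, -0.003], [-0.004, 0.003, -1.0]]
ft_force: [1.4, -0.4, 0.3]
gripper_width: 0.681
tcp [ 0.5415 -0.3728  0.1981] off [12.17  5.93 -0.07] yaw_y 19.0 t 23.15
rot [ 0.04  0.05 -0.06] F [ 1.4 -0.4  0.3] grip_mm 58.2
```

```bash
python3 -m creep '{"offset":[[0.7,0.34,-0.05],[0.9,0.44,-0.05],[0.9,0.44,-0.05],[0.9,0.44,0],[0.9,0.44,0],[0.9,0.44,0],[0.9,0.44,0],[0.9,0.44,0]],"rotation":[[0,0,0],[0,0,0],[0,0,0],[0,0,0],[0,0,0],[0,0,0],[0,0,0],[0,0,0]]}'
python3 -c "
from h import *
goal([.6237,.299,.2],19.3)"
```

```text
time: 23.95
eef_pos: [0.5969, 0.0088, 0.2291]
ee_rot: [[-0.314, 0.949, 0.04], [0.949, 0.315, -0.022], [-0.033, 0.031, -0.999]]
ft_force: [0.2, 0.2, -0.4]
gripper_width: 0.68
tcp [0.5969 0.0088 0.2291] off [5.36 2.32 0.48] yaw_y 18.3 t 23.95
rot [ 0.36  0.38 -0.19] F [ 0.2  0.2 -0.4] grip_mm 58.1
```

```bash
python3 -m creep '{"offset":[[0.9,0.38,0.1],[0.9,0.38,0.1],[0.9,0.38,0.1],[0.9,0.38,0.1],[0.9,0.38,0.1],[0.85,0.38,0.4],[0,0,0.4],[0,0,0]],"rotation":[[0.3,0.3,-0.2],[0,0,0],[0,0,0],[0,0,0],[0,0,0],[0,0,0],[0,0,0],[0,0,0]]}'
python3 -c "
from h import *
goal([.6237,.299,.058],19.3)
g=snap('scene','s10')
from m import *
tops('s10',.082,blk,(325,235,400,280))"
```

```text
time: 24.75
eef_pos: [0.6189, 0.3117, 0.1779]
ee_rot: [[-0.339, 0.94, 0.026], [0.941, 0.339, 0.001], [-0.008, 0.024, -1.0]]
ft_force: [-1.0, -0.7, 0.3]
gripper_width: 0.678
tcp [0.6189 0.3117 0.1779] off [-0.25 -0.05  2.4 ] yaw_y 19.8 t 24.75
rot [0.28 0.09 0.11] F [-1.  -0.7  0.3] grip_mm 57.9
s10 terra n 1 2 t 190.0 [327. 238.] [0. 0.] p [0.5986 0.1957] mean [0.5986 0.1957]
s10 green n 105 95 t 78.0 [360.8 250. ] [ 9.9 11.2] p [0.6242 0.3013] mean [0.624  0.3009]
s10 cream n 100 126 t 208.0 [380. 251.] [20. 16.] p [0.6183 0.3587] mean [0.6041 0.3639]
```

Green has not moved. I'll descend on it.

```bash
python3 -m creep '{"offset":[[-0.25,-0.05,0.3],[0,0,0.7],[0,0,0.7],[0,0,0.4],[0,0,0.2]],"rotation":[[0.3,0.1,0.1],[0,0,0],[0,0,0],[0,0,0],[0,0,0]]}' 60
python3 -c "
from h import *
goal([.6237,.299,.058],19.3)"
```

```text
time: 25.3
eef_pos: [0.6299, 0.2927, 0.0716]
ee_rot: [[-0.322, 0.947, 0.012], [0.947, 0.322, 0.006], [0.002, 0.013, -1.0]]
ft_force: [-0.1, 0.4, 0.3]
gripper_width: 0.7
tcp [0.6299 0.2927 0.0716] off [ 0.16 -0.08  0.27] yaw_y 18.8 t 25.3
rot [ 0.15 -0.03 -0.11] F [-0.1  0.4  0.3] grip_mm 59.8
```

```bash
python3 -m creep '{"offset":[[0.16,-0.09,0.25],[0,0,0.05]],"rotation":[[0.15,0,-0.1],[0,0,0]]}' 60
python3 -m creep '{"offset":[[0,0,0],[0,0,0],[0,0,0],[0,0,0],[0,0,0],[0,0,0],[0,0,0]],"rotation":[[0,0,0],[0,0,0],[0,0,0],[0,0,0],[0,0,0],[0,0,0],[0,0,0]]}' 28
python3 -c "
from h import *
goal([.6237,.299,.058],19.3)"
python3 -m creep '{"offset":[[0,0,-0.2],[0,0,-0.4],[0,0,-0.8],[0,0,-0.9],[0,0,-0.9]],"rotation":[[0,0,0],[0,0,0],[0,0,0],[0,0,0],[0,0,0]]}'
python3 -c "
from h import *
goal([.5459,-.2748,.21],19.3)"
```

```text
time: 25.5
eef_pos: [0.6234, 0.2964, 0.0555]
ee_rot: [[-0.327, 0.945, -0.003], [0.945, 0.327, 0.001], [0.002, -0.003, -1.0]]
ft_force: [-0.2, 0.4, 0.1]
gripper_width: 0.7
time: 26.2
eef_pos: [0.624, 0.2965, 0.0569]
ee_rot: [[-0.327, 0.945, -0.001], [0.945, 0.327, 0.002], [0.002, -0.0, -1.0]]
ft_force: [0.7, 0.3, -4.8]
gripper_width: 0.415
tcp [0.624  0.2965 0.0569] off [ 0.05  0.01 -0.02] yaw_y 19.1 t 26.2
rot [-0.01 -0.02 -0.04] F [ 0.7  0.3 -4.8] grip_mm 35.5
time: 26.7
eef_pos: [0.6174, 0.294, 0.2096]
ee_rot: [[-0.328, 0.944, -0.026], [0.945, 0.327, -0.007], [0.002, -0.027, -1.0]]
ft_force: [1.3, 1.0, -5.4]
gripper_width: 0.41
tcp [0.6174 0.294  0.2096] off [-10.28  -5.08   0.11] yaw_y 19.1 t 26.7
rot [-0.31 -0.02 -0.04] F [ 1.3  1.  -5.4] grip_mm 35.0
```

```bash
python3 -m creep '{"offset":[[-0.6,-0.3,-0.03],[-0.85,-0.4,-0.03],[-0.85,-0.4,-0.03],[-0.85,-0.4,-0.03],[-0.85,-0.4,-0.03],[-0.85,-0.4,-0.03],[-0.85,-0.4,-0.03],[-0.85,-0.4,-0.03]],"rotation":[[-0.3,0,0],[0,0,0],[0,0,0],[0,0,0],[0,0,0],[0,0,0],[0,0,0],[0,0,0]]}'
python3 -c "
from h import *
goal([.5459,-.2748,.21],19.3)"
```

```text
time: 27.5
eef_pos: [0.5809, -0.0698, 0.2368]
ee_rot: [[-0.34, 0.94, 0.023], [0.941, 0.339, 0.01], [0.002, 0.025, -1.0]]
ft_force: [1.3, -1.5, -4.9]
gripper_width: 0.411
tcp [ 0.5809 -0.0698  0.2368] off [-3.62 -2.06  0.48] yaw_y 19.8 t 27.5
rot [ 0.29 -0.02  0.11] F [ 1.3 -1.5 -4.9] grip_mm 35.1
```

```bash
python3 -m creep '{"offset":[[-0.8,-0.45,0.05],[-0.85,-0.5,0.05],[-0.85,-0.5,0.05],[-0.85,-0.5,0.1],[-0.3,-0.15,0.1],[0,0,0]],"rotation":[[0.29,0,0.1],[0,0,0],[0,0,0],[0,0,0],[0,0,0],[0,0,0]]}'
python3 -c "
from h import *
goal([.5459,-.2748,.056],19.3)"
```

```text
time: 28.1
eef_pos: [0.5381, -0.2862, 0.2221]
ee_rot: [[-0.324, 0.946, 0.001], [0.946, 0.324, -0.0], [-0.001, 0.001, -1.0]]
ft_force: [0.0, 0.5, -5.1]
gripper_width: 0.408
tcp [ 0.5381 -0.2862  0.2221] off [0.17 0.22 3.32] yaw_y 18.9 t 28.1
rot [ 0.01  0.01 -0.07] F [ 0.   0.5 -5.1] grip_mm 34.9
```

```bash
python3 -m creep '{"offset":[[0.17,0.2,0.7],[0,0,0.8],[0,0,0.8],[0,0,0.4],[0,0,0.2],[0,0,0.15]],"rotation":[[0,0,0],[0,0,0],[0,0,0],[0,0,0],[0,0,0],[0,0,0]]}'
python3 -c "
from h import *
goal([.5459,-.2748,.053],19.3)"
```

```text
time: 28.7
eef_pos: [0.5498, -0.2704, 0.0714]
ee_rot: [[-0.327, 0.945, 0.01], [0.945, 0.327, -0.001], [-0.004, 0.009, -1.0]]
ft_force: [-0.4, -0.6, -4.6]
gripper_width: 0.415
tcp [ 0.5498 -0.2704  0.0714] off [-0.06 -0.11  0.37] yaw_y 19.1 t 28.7
rot [ 0.11  0.05 -0.04] F [-0.4 -0.6 -4.6] grip_mm 35.5
```

```bash
python3 -m creep '{"offset":[[-0.06,-0.1,0.15],[0,0,0.12],[0,0,0.08],[0,0,0.04],[0,0,0.02]],"rotation":[[0.1,0,0],[0,0,0],[0,0,0],[0,0,0],[0,0,0]]}'
python3 -m creep '{"offset":[[0,0,0],[0,0,0],[0,0,0],[0,0,0],[0,0,-0.3],[0,0,-0.6],[0,0,-0.9],[0,0,-0.9]],"rotation":[[0,0,0],[0,0,0],[0,0,0],[0,0,0],[0,0,0],[0,0,0],[0,0,0],[0,0,0]]}' 58
python3 -c "
from h import *
goal([.6027,.361,.2],19.3)"
```

```text
time: 29.2
eef_pos: [0.5487, -0.2758, 0.0534]
ee_rot: [[-0.328, 0.945, 0.007], [0.945, 0.328, -0.007], [-0.009, 0.004, -1.0]]
ft_force: [-0.2, 0.3, -5.3]
gripper_width: 0.413
time: 30.0
eef_pos: [0.5468, -0.2744, 0.1933]
ee_rot: [[-0.328, 0.945, 0.004], [0.945, 0.328, -0.005], [-0.006, 0.002, -1.0]]
ft_force: [0.9, -0.8, 0.7]
gripper_width: 0.678
tcp [ 0.5468 -0.2744  0.1933] off [11.64  5.22 -0.2 ] yaw_y 19.1 t 30.0
rot [ 0.02  0.07 -0.04] F [ 0.9 -0.8  0.7] grip_mm 57.9
```

```bash
python3 -m creep '{"offset":[[0.7,0.34,-0.05],[0.9,0.42,-0.05],[0.9,0.42,-0.05],[0.9,0.42,0],[0.9,0.42,0],[0.9,0.42,0],[0.9,0.42,0],[0.9,0.42,0]],"rotation":[[0,0,0],[0,0,0],[0,0,0],[0,0,0],[0,0,0],[0,0,0],[0,0,0],[0,0,0]]}'
python3 -m creep '{"offset":[[0.8,0.3,0.1],[0.8,0.3,0.1],[0.8,0.3,0.1],[0.8,0.3,0.1]],"rotation":[[0.3,0.3,-0.2],[0,0,0],[0,0,0],[0,0,0]]}'
python3 -c "
from h import *
goal([.6027,.361,.17],19.3)
g=snap('scene','s11');f=snap('top','t11')
from m import *
tops('s11',.082,blk,(345,225,410,285))
tops('s11',.078,blk,(110,140,240,240));tops('t11',.078,blk,(350,170,455,260))"
```

```text
time: 30.8
eef_pos: [0.5961, 0.1081, 0.224]
ee_rot: [[-0.315, 0.948, 0.041], [0.948, 0.316, -0.019], [-0.031, 0.033, -0.999]]
ft_force: [1.3, -2.0, -0.1]
gripper_width: 0.679
time: 31.2
eef_pos: [0.6013, 0.2877, 0.2114]
ee_rot: [[-0.335, 0.942, 0.017], [0.942, 0.335, 0.001], [-0.005, 0.016, -1.0]]
ft_force: [0.4, 0.1, 0.2]
gripper_width: 0.679
tcp [0.6013 0.2877 0.2114] off [1.38 0.5  0.83] yaw_y 19.6 t 31.2
rot [0.19 0.06 0.05] F [0.4 0.1 0.2] grip_mm 58.0
s11 terra n 4 3 t 102.0 [375.2 228.4] [0.9 4.5] p [0.5404 0.3403] mean [0.541  0.3389]
s11 green n 1 1 t 29.0 [376. 227.] [0. 0.] p [0.5348 0.3425] mean [0.5348 0.3425]
s11 cream n 114 115 t 208.0 [381. 252.] [22. 14.] p [0.6213 0.3618] mean [0.6035 0.3629]
s11 terra n 97 118 t 163.0 [155.  199.5] [ 9. 10.] p [ 0.5411 -0.3711] mean [ 0.5416 -0.371 ]
s11 green n 86 91 t 86.0 [184.  205.5] [ 9. 10.] p [ 0.5489 -0.2718] mean [ 0.5481 -0.271 ]
s11 cream n 468 33 t 165.0 [173.2 184.4] [38.6 94.2] p [ 0.4727 -0.3302] mean [ 0.4846 -0.3494]
t11 terra n 130 71 t 134.0 [419.7 199.4] [11.3 11.3] p [ 0.5426 -0.3746] mean [ 0.5425 -0.3743]
t11 green n 116 57 t 63.0 [385.9 198.6] [10.8 11. ] p [ 0.5477 -0.2741] mean [ 0.5473 -0.2739]
t11 cream n 9 11 t 175.0 [416. 246.] [8. 0.] p [ 0.404  -0.3534] mean [ 0.404  -0.3534]
```

Both placed blocks sit within about 4 mm of their pad centres. Cream is unchanged at (.603,.362), so I'll pick it next.

```bash
python3 -m creep '{"offset":[[0.7,0.2,0.2],[0.6,0.2,0.4],[0,0,0.4],[0,0,0]],"rotation":[[0.2,0,0.05],[0,0,0],[0,0,0],[0,0,0]]}' 60
python3 -c "
from h import *
goal([.603,.362,.058],19.3)"
```

```text
time: 31.7
eef_pos: [0.5988, 0.3618, 0.166]
ee_rot: [[-0.337, 0.942, 0.006], [0.942, 0.337, -0.002], [-0.004, 0.005, -1.0]]
ft_force: [-0.4, -0.6, -0.3]
gripper_width: 0.701
tcp [0.5988 0.3618 0.166 ] off [-0.02  0.07  2.16] yaw_y 19.7 t 31.7
rot [0.05 0.05 0.08] F [-0.4 -0.6 -0.3] grip_mm 59.9
```

```bash
python3 -m creep '{"offset":[[0,0,0.3],[0,0,0.7],[0,0,0.6],[0,0,0.4],[0,0,0.1]],"rotation":[[0,0.05,0.08],[0,0,0],[0,0,0],[0,0,0],[0,0,0]]}' 60
python3 -c "
from h import *
goal([.603,.362,.057],19.3)"
```

```text
time: 32.2
eef_pos: [0.6046, 0.3599, 0.0657]
ee_rot: [[-0.325, 0.946, 0.016], [0.946, 0.324, 0.008], [0.002, 0.017, -1.0]]
ft_force: [0.3, -0.1, 0.2]
gripper_width: 0.703
tcp [0.6046 0.3599 0.0657] off [ 0.05 -0.02  0.17] yaw_y 18.9 t 32.2
rot [ 0.2  -0.03 -0.07] F [ 0.3 -0.1  0.2] grip_mm 60.0
```

```bash
python3 -m creep '{"offset":[[0.05,-0.02,0.17],[0,0,0.02]],"rotation":[[0.2,0,-0.05],[0,0,0]]}' 60
python3 -m creep '{"offset":[[0,0,0],[0,0,0],[0,0,0],[0,0,0],[0,0,0],[0,0,0],[0,0,0]],"rotation":[[0,0,0],[0,0,0],[0,0,0],[0,0,0],[0,0,0],[0,0,0],[0,0,0]]}' 28
python3 -c "
from h import *
goal([.603,.362,.057],19.3)"
python3 -m creep '{"offset":[[0,0,-0.2],[0,0,-0.4],[0,0,-0.8],[0,0,-0.9],[0,0,-0.9]],"rotation":[[0,0,0],[0,0,0],[0,0,0],[0,0,0],[0,0,0]]}'
python3 -m creep '{"offset":[[-0.6,-0.3,-0.03],[-0.85,-0.5,-0.03],[-0.85,-0.5,-0.03],[-0.85,-0.5,-0.03],[-0.85,-0.5,-0.03],[-0.85,-0.5,-0.03],[-0.85,-0.5,-0.03],[-0.85,-0.5,-0.03]],"rotation":[[-0.3,0,0],[0,0,0],[0,0,0],[0,0,0],[0,0,0],[0,0,0],[0,0,0],[0,0,0]]}'
python3 -c "
from h import *
goal([.455,-.2692,.21],19.3)"
```

```text
time: 32.4
eef_pos: [0.6036, 0.361, 0.0568]
ee_rot: [[-0.327, 0.945, -0.001], [0.945, 0.327, 0.002], [0.002, -0.001, -1.0]]
ft_force: [-0.4, 0.2, -0.5]
gripper_width: 0.702
time: 33.1
eef_pos: [0.6033, 0.3608, 0.059]
ee_rot: [[-0.327, 0.945, -0.002], [0.945, 0.327, 0.002], [0.002, -0.002, -1.0]]
ft_force: [-0.2, -1.2, -3.0]
gripper_width: 0.411
tcp [0.6033 0.3608 0.059 ] off [0.03 0.   0.04] yaw_y 19.1 t 33.1
rot [-0.02 -0.03 -0.04] F [-0.2 -1.2 -3. ] grip_mm 35.1
time: 33.6
eef_pos: [0.5967, 0.3571, 0.2084]
ee_rot: [[-0.327, 0.945, -0.029], [0.945, 0.327, -0.011], [-0.001, -0.031, -1.0]]
ft_force: [1.1, 0.7, -5.9]
gripper_width: 0.413
time: 34.4
eef_pos: [0.5262, -0.0143, 0.2312]
ee_rot: [[-0.339, 0.941, 0.016], [0.941, 0.339, 0.007], [0.001, 0.018, -1.0]]
ft_force: [0.5, -1.1, -6.6]
gripper_width: 0.412
tcp [ 0.5262 -0.0143  0.2312] off [-4.32 -3.07  0.37] yaw_y 19.8 t 34.4
rot [ 0.2  -0.01  0.1 ] F [ 0.5 -1.1 -6.6] grip_mm 35.2
```

```bash
python3 -m creep '{"offset":[[-0.8,-0.55,0.05],[-0.85,-0.6,0.05],[-0.85,-0.6,0.05],[-0.85,-0.6,0.1],[-0.7,-0.5,0.1],[0,0,0]],"rotation":[[0.2,0,0.1],[0,0,0],[0,0,0],[0,0,0],[0,0,0],[0,0,0]]}'
python3 -c "
from h import *
goal([.455,-.2692,.056],19.3)"
```

```text
time: 35.0
eef_pos: [0.455, -0.2532, 0.2149]
ee_rot: [[-0.325, 0.946, 0.002], [0.946, 0.325, -0.002], [-0.003, 0.001, -1.0]]
ft_force: [-0.3, 1.7, -5.7]
gripper_width: 0.407
tcp [ 0.455  -0.2532  0.2149] off [-0.29 -0.11  3.18] yaw_y 18.9 t 35.0
rot [ 0.01  0.03 -0.07] F [-0.3  1.7 -5.7] grip_mm 34.7
```

```bash
python3 -m creep '{"offset":[[-0.29,-0.11,0.5],[0,0,0.8],[0,0,0.8],[0,0,0.5],[0,0,0.2],[0,0,0.15]],"rotation":[[0,0,0],[0,0,0],[0,0,0],[0,0,0],[0,0,0],[0,0,0]]}'
python3 -c "
from h import *
goal([.455,-.2692,.055],19.3)"
```

```text
time: 35.6
eef_pos: [0.4563, -0.2708, 0.0677]
ee_rot: [[-0.32, 0.947, 0.009], [0.947, 0.321, -0.005], [-0.008, 0.007, -1.0]]
ft_force: [0.5, -0.9, -5.6]
gripper_width: 0.412
tcp [ 0.4563 -0.2708  0.0677] off [ 0.04 -0.02  0.25] yaw_y 18.7 t 35.6
rot [ 0.08  0.09 -0.12] F [ 0.5 -0.9 -5.6] grip_mm 35.2
```

```bash
python3 -m creep '{"offset":[[0.04,-0.02,0.12],[0,0,0.1],[0,0,0.08],[0,0,0.04],[0,0,0.02]],"rotation":[[0.08,0.09,0],[0,0,0],[0,0,0],[0,0,0],[0,0,0]]}'
python3 -m creep '{"offset":[[0,0,0],[0,0,0],[0,0,0],[0,0,0],[0,0,-0.3],[0,0,-0.6],[0,0,-0.9],[0,0,-0.9]],"rotation":[[0,0,0],[0,0,0],[0,0,0],[0,0,0],[0,0,0],[0,0,0],[0,0,0],[0,0,0]]}' 58
python3 -m creep '{"offset":[[0.4,0.8,-0.1],[0.5,0.8,-0.1],[0.5,0.8,-0.1],[0.5,0.8,-0.1]],"rotation":[[0,0,0],[0,0,0],[0,0,0],[0,0,0]]}' 58
python3 -m creep '{"offset":[[0.5,0.2,0],[0.6,0.2,0]],"rotation":[[0,0,0],[0,0,0]]}' 50
python3 -c "
from h import *
goal([.724,.011,.17],19.3)
g=snap('scene','s12');f=snap('top','t12')
from m import *
tops('s12',.078,blk,(110,140,240,240));tops('t12',.078,blk,(350,170,455,260))
cv2.imwrite('pics/c12.png',np.hstack([cv2.resize(f['color'][110:270,240:460],(440,320)),cv2.resize(g['color'][130:290,110:290],(360,320))])[:,:,::-1])"
```

```text
time: 36.1
eef_pos: [0.4575, -0.2704, 0.0552]
ee_rot: [[-0.322, 0.947, 0.003], [0.947, 0.322, -0.003], [-0.004, 0.002, -1.0]]
ft_force: [0.4, 0.4, -6.9]
gripper_width: 0.41
time: 36.9
eef_pos: [0.457, -0.27, 0.1954]
ee_rot: [[-0.322, 0.947, 0.003], [0.947, 0.322, -0.003], [-0.004, 0.002, -1.0]]
ft_force: [0.2, -1.1, -0.2]
gripper_width: 0.683
time: 37.3
eef_pos: [0.5839, -0.132, 0.2337]
ee_rot: [[-0.311, 0.95, 0.025], [0.95, 0.311, -0.016], [-0.023, 0.018, -1.0]]
ft_force: [0.9, -0.6, -0.1]
gripper_width: 0.678
time: 37.5
eef_pos: [0.5897, -0.0702, 0.2375]
ee_rot: [[-0.312, 0.949, 0.031], [0.95, 0.313, -0.018], [-0.026, 0.024, -0.999]]
ft_force: [0.9, 0.5, 0.2]
gripper_width: 0.585
tcp [ 0.5897 -0.0702  0.2375] off [0.74 3.03 1.41] yaw_y 18.2 t 37.5
rot [ 0.28  0.3  -0.21] F [0.9 0.5 0.2] grip_mm 49.9
s12 terra n 96 125 t 182.0 [155.  199.5] [ 9. 10.] p [ 0.5411 -0.3711] mean [ 0.5418 -0.3711]
s12 green n 29 136 t 86.0 [183.5 209.1] [10.   4.6] p [ 0.5625 -0.2696] mean [ 0.5592 -0.2732]
s12 cream n 339 350 t 166.0 [175.2 188.4] [36.2 94.2] p [ 0.4875 -0.3191] mean [ 0.4911 -0.293 ]
t12 terra n 130 71 t 132.0 [419.7 199.4] [11.3 11.3] p [ 0.5426 -0.3746] mean [ 0.5425 -0.3743]
t12 green n 114 60 t 52.0 [386.1 198.5] [10.9 10.5] p [ 0.5479 -0.2745] mean [ 0.5477 -0.2743]
t12 cream n 34 121 t 175.0 [383.  230.5] [9. 4.] p [ 0.4523 -0.2594] mean [ 0.4545 -0.261 ]
```

View pics/c12.png

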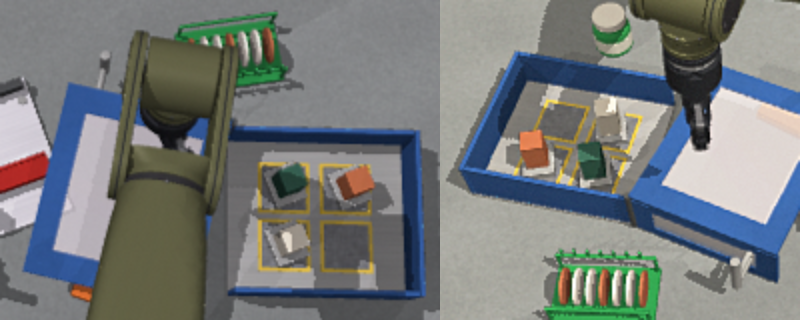

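All three blocks stand on separate pads. The door handle is at about (104,58) in the left crop and (740,265) in the right.

```bash
python3 -c "
from h import *
print(ray(load('t12'),292,139,.125),ray(load('s12'),260,261,.125))"
python3 -m creep '{"offset":[[0.2,0.75,0.1],[0.2,0.75,0.1],[0.2,0.75,0.2],[0.1,0.6,0.3],[0,0,0.3],[0,0,0]],"rotation":[[0.3,0.3,-0.9],[0,0,-0.3],[0,0,0],[0,0,0],[0,0,0],[0,0,0]]}' 50
python3 -c "
from h import *
goal([.724,.011,.094],25)"
```

```text
[0.72479153 0.00208263 0.125     ] [0.73068646 0.01292364 0.125     ]
time: 38.2
eef_pos: [0.711, 0.0184, 0.1919]
ee_rot: [[-0.417, 0.909, 0.002], [0.909, 0.417, -0.004], [-0.004, -0.0, -1.0]]
ft_force: [-0.8, -0.3, -0.5]
gripper_width: 0.584
tcp [0.711  0.0184 0.1919] off [-0.23  0.17  1.96] yaw_y 24.6 t 38.2
rot [-0.    0.05 -0.07] F [-0.8 -0.3 -0.5] grip_mm 49.8
```

```bash
python3 -m creep '{"offset":[[-0.25,0.2,0.2],[0,0,0.6],[0,0,0.2]],"rotation":[[0,0,0],[0,0,0],[0,0,0]]}' 50
python3 -c "
from h import *
goal([.725,.010,.094],25)"
```

```text
time: 38.5
eef_pos: [0.7261, 0.0073, 0.1463]
ee_rot: [[-0.415, 0.91, 0.007], [0.91, 0.415, -0.005], [-0.008, 0.005, -1.0]]
ft_force: [-0.9, -1.2, -1.3]
gripper_width: 0.584
tcp [0.7261 0.0073 0.1463] off [ 0.07 -0.    1.05] yaw_y 24.5 t 38.5
rot [ 0.05  0.09 -0.1 ] F [-0.9 -1.2 -1.3] grip_mm 49.8
```

```bash
python3 -m creep '{"offset":[[0.07,-0.03,0.4],[0,0,0.4],[0,0,0.2],[0,0,0.08]],"rotation":[[0.05,0.05,0],[0,0,0],[0,0,0],[0,0,0]]}' 50
python3 -m creep '{"offset":[[0,0,0],[0,0,0],[0,0,0],[0,0,0],[0,0,0],[0,0,0]],"rotation":[[0,0,0],[0,0,0],[0,0,0],[0,0,0],[0,0,0],[0,0,0]]}' 6
python3 -c "
from h import *
goal([.725,.010,.094],25)
s=observe();p=np.array(s['eef_pos'])[:2];h=np.array([.640,-.177]);u=(h-p)/np.linalg.norm(h-p);print(np.linalg.norm(h-p));R=np.array(s['ee_rot'])
M=lambda t:np.array([[np.cos(t),-np.sin(t)],[np.sin(t),np.cos(t)]])
for k in range(0,18):
    w=h+M(k*.1)@(p-h);w2=h+M(k*.1+.1)@(p-h);print(k,w.round(3),(R.T@[*(w2-w),0]/.05).round(2)[:2])"
```

```text
time: 38.9
eef_pos: [0.7224, 0.0072, 0.0925]
ee_rot: [[-0.412, 0.911, 0.003], [0.911, 0.412, -0.004], [-0.005, 0.002, -1.0]]
ft_force: [-0.6, -0.0, 0.7]
gripper_width: 0.586
time: 39.5
eef_pos: [0.7235, 0.0108, 0.0938]
ee_rot: [[-0.412, 0.911, 0.008], [0.911, 0.412, 0.002], [-0.001, 0.008, -1.0]]
ft_force: [1.1, 0.6, -2.8]
gripper_width: 0.177
tcp [0.7235 0.0108 0.0938] off [-0.03  0.02 -0.  ] yaw_y 24.4 t 39.5
rot [ 0.09  0.01 -0.13] F [ 1.1  0.6 -2.8] grip_mm 15.1
0.2055746943964965
0 [0.724 0.011] [ 0.29 -0.29]
1 [0.704 0.018] [ 0.26 -0.32]
2 [0.685 0.024] [ 0.23 -0.34]
3 [0.664 0.027] [ 0.19 -0.36]
4 [0.644 0.029] [ 0.16 -0.38]
5 [0.623 0.028] [ 0.12 -0.39]
6 [0.603 0.025] [ 0.08 -0.4 ]
7 [0.583 0.02 ] [ 0.04 -0.41]
8 [0.563 0.014] [-0.   -0.41]
9 [0.545 0.005] [-0.04 -0.41]
10 [ 0.527 -0.005] [-0.08 -0.4 ]
11 [ 0.51  -0.017] [-0.12 -0.39]
12 [ 0.495 -0.031] [-0.16 -0.38]
13 [ 0.481 -0.046] [-0.2  -0.36]
14 [ 0.469 -0.063] [-0.23 -0.34]
15 [ 0.459 -0.08 ] [-0.27 -0.31]
16 [ 0.45  -0.099] [-0.3  -0.28]
17 [ 0.443 -0.118] [-0.32 -0.25]
```

```bash
python3 -m creep '{"offset":[[0.15,-0.15,0],[0.14,-0.16,0],[0.14,-0.16,0],[0.13,-0.16,0],[0.12,-0.17,0],[0.11,-0.17,0],[0.1,-0.18,0],[0.09,-0.18,0]],"rotation":[[0,0,0],[0,0,0],[0,0,0],[0,0,0],[0,0,0],[0,0,0],[0,0,0],[0,0,0]]}'
python3 -m creep '{"offset":[[0.08,-0.19,0],[0.08,-0.19,0],[0.06,-0.2,0],[0.06,-0.2,0],[0.04,-0.2,0],[0.04,-0.2,0],[0.02,-0.21,0],[0.02,-0.21,0]],"rotation":[[0,0,0],[0,0,0],[0,0,0],[0,0,0],[0,0,0],[0,0,0],[0,0,0],[0,0,0]]}'
python3 -c "
from h import *
goal([.583,.02,.094],25)
print(np.hypot(*(np.array(observe()['eef_pos'])[:2]-[.640,-.177])))"
```

```text
time: 40.3
eef_pos: [0.642, 0.0347, 0.0938]
ee_rot: [[-0.42, 0.907, 0.016], [0.907, 0.42, 0.01], [0.003, 0.019, -1.0]]
ft_force: [3.5, 3.5, -3.9]
gripper_width: 0.174
time: 41.1
eef_pos: [0.5535, 0.0253, 0.0939]
ee_rot: [[-0.429, 0.903, 0.013], [0.903, 0.428, 0.019], [0.012, 0.02, -1.0]]
ft_force: [3.5, 2.1, -3.4]
gripper_width: 0.173
tcp [0.5535 0.0253 0.0939] off [-0.35  0.49  0.  ] yaw_y 25.4 t 41.1
rot [ 0.23 -0.13  0.07] F [ 3.5  2.1 -3.4] grip_mm 14.8
0.22005204347001345
```

```bash
python3 -m creep '{"offset":[[-0.02,-0.21,0],[-0.03,-0.21,0],[-0.04,-0.21,0],[-0.05,-0.2,0],[-0.06,-0.2,0],[-0.07,-0.2,0],[-0.08,-0.19,0],[-0.09,-0.19,0]],"rotation":[[0,0,0],[0,0,0],[0,0,0],[0,0,0],[0,0,0],[0,0,0],[0,0,0],[0,0,0]]}'
python3 -c "
from h import *
goal([.44,-.112,.094],25)
print(np.hypot(*(np.array(observe()['eef_pos'])[:2]-[.640,-.177])))"
```

```text
time: 41.9
eef_pos: [0.4731, -0.0152, 0.0934]
ee_rot: [[-0.429, 0.903, -0.015], [0.902, 0.429, 0.055], [0.056, 0.01, -0.998]]
ft_force: [-13.1, 18.5, 9.6]
gripper_width: 0.078
tcp [ 0.4731 -0.0152  0.0934] off [-1.46 -1.43 -0.11] yaw_y 25.4 t 41.9
rot [ 0.11 -0.65  0.08] F [-13.1  18.5   9.6] grip_mm 6.7
0.2323992611178167
```

It slipped near θ≈0.5. I'll rise clear and look, then push the handle shut with closed fingers.

```bash
python3 -m creep '{"offset":[[0.1,0,0],[0,0,-0.3],[0,0,-0.8],[0,0,-0.8],[0.8,0,0],[0.9,0,0]],"rotation":[[0,-0.3,0],[0,-0.3,0],[0,0,0],[0,0,0],[0,0,0],[0,0,0]]}' 20
python3 -c "
from h import *
goal([.5,0,.2],25)
g=snap('scene','s13');f=snap('top','t13')
cv2.imwrite('pics/c13.png',np.hstack([cv2.resize(f['color'][150:270,250:400],(400,320)),cv2.resize(g['color'][120:280,120:320],(400,320))])[:,:,::-1])"
```

```text
time: 42.5
eef_pos: [0.4332, 0.0605, 0.1969]
ee_rot: [[-0.414, 0.91, 0.018], [0.91, 0.414, 0.002], [-0.006, 0.017, -1.0]]
ft_force: [0.5, 0.4, 0.7]
gripper_width: 0.233
tcp [0.4332 0.0605 0.1969] off [-1.65  0.72 -0.04] yaw_y 24.5 t 42.5
rot [ 0.19  0.07 -0.1 ] F [0.5 0.4 0.7] grip_mm 19.9
```

View pics/c13.png

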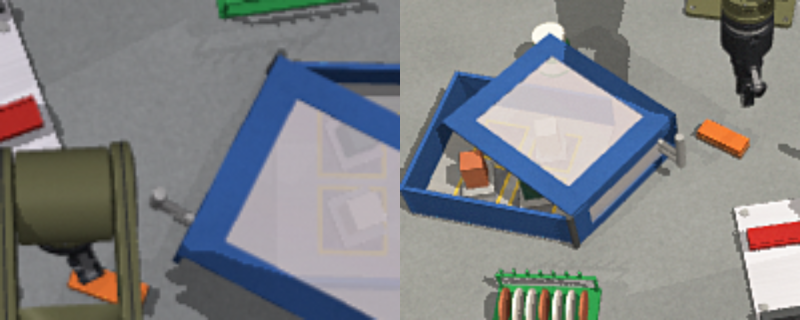

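```bash
python3 -c "
from h import *
f=load('t13');g=load('s13')
a=ray(f,309.2,222.2,.125);b=ray(g,260.5,188.5,.125);print(a,b)
H=(a+b)[:2]/2;h=np.array([.640,-.177]);d=H-h;print(np.hypot(*d))
th=np.arctan2(d[0],d[1])-np.arctan2(-.204,.065);print('theta~',th)
c6=lambda u,v:(250+u/2.667,150+v/2.667)
print('roof corners top',ray(f,*c6(280,60),.1),ray(f,*c6(182,262),.1))
print('hone',ray(f,*c6(110,288),.023))
"
```

```text
[ 0.47591095 -0.03956764  0.125     ] [ 0.47666149 -0.03315879  0.125     ]
0.2158261026083628
theta~ 0.4012618623810561
roof corners top [ 0.62471378 -0.18237376  0.1       ] [ 0.40294976 -0.06452207  0.1       ]
hone [0.38266122 0.01212438 0.023     ]
```

I'll push the flat door front with closed fingers at about mid-width instead of using the handle.

```bash
python3 -c "
from h import *
goal([.522,-.083,.19],25)"
python3 -m creep '{"offset":[[-0.85,0.1,0],[-0.85,0.1,0],[-0.85,0.1,0],[-0.85,0.1,0],[0,0,0]],"rotation":[[0.2,0.05,0],[0,0,0],[0,0,0],[0,0,0],[0,0,0]]}' 0
python3 -c "
from h import *
goal([.522,-.083,.08],25)"
```

```text
tcp [0.4322 0.0633 0.1969] off [-3.41  0.39  0.16] yaw_y 24.9 t 42.6
rot [ 0.2   0.06 -0.02] F [ 0.   0.6 -0.5] grip_mm 19.7
time: 43.1
eef_pos: [0.5259, -0.0902, 0.2029]
ee_rot: [[-0.424, 0.906, 0.013], [0.906, 0.424, -0.007], [-0.012, 0.009, -1.0]]
ft_force: [0.7, 1.6, -0.9]
gripper_width: 0.001
tcp [ 0.5259 -0.0902  0.2029] off [ 0.19 -0.03  2.46] yaw_y 25.1 t 43.1
rot [0.1  0.14 0.02] F [ 0.7  1.6 -0.9] grip_mm 0.1
```

```bash
python3 -m creep '{"offset":[[0.25,0,0.5],[0.05,0,0.8],[0,0,0.8],[0,0,0.3]],"rotation":[[0.1,0.1,0],[0,0,0],[0,0,0],[0,0,0]]}' 0
python3 -c "
from h import *
goal([.51,-.130,.08],25);goal([.497,-.155,.08],25)"
```

```text
time: 43.5
eef_pos: [0.5242, -0.083, 0.0864]
ee_rot: [[-0.416, 0.909, 0.016], [0.909, 0.417, -0.009], [-0.015, 0.011, -1.0]]
ft_force: [-0.3, 1.1, -0.0]
gripper_width: -0.002
tcp [ 0.5242 -0.083   0.0864] off [-0.73 -0.65  0.13] yaw_y 24.6 t 43.5
rot [ 0.12  0.17 -0.07] F [-0.3  1.1 -0. ] grip_mm -0.2
tcp [ 0.5242 -0.083   0.0864] off [-1.08 -1.1   0.13] yaw_y 24.6 t 43.5
rot [ 0.12  0.17 -0.07] F [-0.3  1.1 -0. ] grip_mm -0.2
```

```bash
python3 -m creep '{"offset":[[-0.15,-0.14,0.02],[-0.15,-0.14,0.02],[-0.15,-0.14,0.02],[-0.15,-0.14,0],[-0.15,-0.14,0]],"rotation":[[0.1,0.15,0],[0,0,0],[0,0,0],[0,0,0],[0,0,0]]}'
python3 -c "
from h import *
goal([.497,-.155,.08],25)"
```

```text
time: 44.0
eef_pos: [0.5058, -0.135, 0.0845]
ee_rot: [[-0.416, 0.909, 0.002], [0.909, 0.416, 0.001], [0.0, 0.002, -1.0]]
ft_force: [0.8, 1.4, -0.7]
gripper_width: 0.002
tcp [ 0.5058 -0.135   0.0845] off [-0.29 -0.33  0.09] yaw_y 24.6 t 44.0
rot [ 0.02 -0.   -0.09] F [ 0.8  1.4 -0.7] grip_mm 0.2
```

```bash
python3 -m creep '{"offset":[[-0.14,-0.1,0],[-0.14,-0.1,0],[-0.1,-0.05,0]],"rotation":[[0,0,0],[0,0,0],[0,0,0]]}'
python3 -m creep '{"offset":[[-0.1,-0.05,0],[-0.1,-0.05,0]],"rotation":[[0,0,0],[0,0,0]]}'
python3 -c "
from h import *
goal([.497,-.165,.08],25)
g=snap('scene','s14');f=snap('top','t14')
cv2.imwrite('pics/c14.png',np.hstack([cv2.resize(f['color'][150:270,325:475],(400,320)),cv2.resize(g['color'][120:280,110:310],(400,320))])[:,:,::-1])"
```

```text
time: 44.3
eef_pos: [0.5022, -0.1593, 0.0861]
ee_rot: [[-0.413, 0.911, 0.004], [0.911, 0.413, 0.005], [0.003, 0.006, -1.0]]
ft_force: [1.8, 23.1, 3.6]
gripper_width: -0.001
time: 44.5
eef_pos: [0.5023, -0.1593, 0.0863]
ee_rot: [[-0.406, 0.914, 0.004], [0.913, 0.406, 0.035], [0.031, 0.018, -0.999]]
ft_force: [2.6, 27.0, 8.7]
gripper_width: -0.0
tcp [ 0.5023 -0.1593  0.0863] off [-0.06 -0.15  0.12] yaw_y 24.0 t 44.5
rot [ 0.21 -0.35 -0.21] F [ 2.6 27.   8.7] grip_mm -0.0
```

View pics/c14.png

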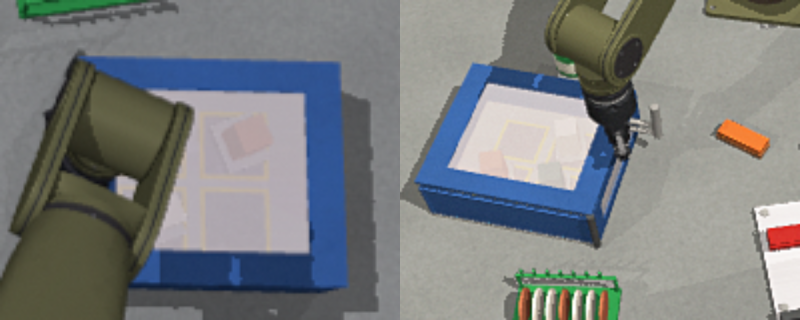

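The force rose to 25 N at the stop and the door looks shut. I'll back off outward, rise, and check.

```bash
python3 -m creep '{"offset":[[0.3,0.1,0],[0.5,0.1,0],[0.2,0.1,-0.6],[0.2,0,-0.9],[0,0,-0.9],[0.8,0,0],[0.9,0,0],[0.9,0,0]],"rotation":[[0,-0.2,0],[0,0,0],[0,0,0],[0,0,0],[0,0,0],[0,0,0],[0,0,0],[0,0,0]]}'
python3 -m creep '{"offset":[[0.9,0.1,0],[0.9,0,0],[0.9,0,0],[0,0,0],[0,0,0]],"rotation":[[0,0,0],[0,0,0],[0,0,0],[0,0,0],[0,0,0]]}'
python3 -c "
from h import *
print(observe()['ft_force'])
g=snap('scene','s15');f=snap('top','t15')
o=load('top0')
import numpy as np
hs=lambda c:cv2.cvtColor(c,cv2.COLOR_RGB2HSV).astype(int)
for n,q in(('start',o),('now',f)):
    h=hs(q['color']);m=((h[...,0]>100)&(h[...,0]<120)&(h[...,1]>150)&(h[...,2]>90)).astype(np.uint8);m[:160]=0;m[270:]=0;m[:,:330]=0
    c=max(cv2.findContours(m,0,1)[0],key=cv2.contourArea);r=cv2.minAreaRect(c);print(n,np.round(r[0],1),np.round(r[1],1),round(r[2],1))
from m import *
tops('t15',.078,blk,(350,170,455,260))
cv2.imwrite('pics/c15.png',np.hstack([cv2.resize(f['color'][140:310,150:460],(480,263)),cv2.resize(g['color'][120:280,110:310],(320,263))])[:,:,::-1])"
```

```text
time: 45.4
eef_pos: [0.4399, 0.0174, 0.2186]
ee_rot: [[-0.402, 0.915, 0.02], [0.916, 0.402, 0.013], [0.004, 0.023, -1.0]]
ft_force: [0.3, -0.1, 0.2]
gripper_width: -0.001
time: 45.9
eef_pos: [0.3886, 0.1492, 0.2236]
ee_rot: [[-0.409, 0.912, 0.032], [0.913, 0.408, 0.012], [-0.002, 0.034, -0.999]]
ft_force: [0.3, 0.6, -0.1]
gripper_width: -0.0
[ 0.26869697  0.60094149 -0.12329387]
start [403.  215.6] [101.7  85. ] 2.6
now [404.  214.2] [101.9  84.2] 1.3
t15 cream n 25 75 t 188.0 [369. 203.] [24.  0.] p [ 0.5357 -0.2228] mean [ 0.5357 -0.2228]
```

View pics/c15.png

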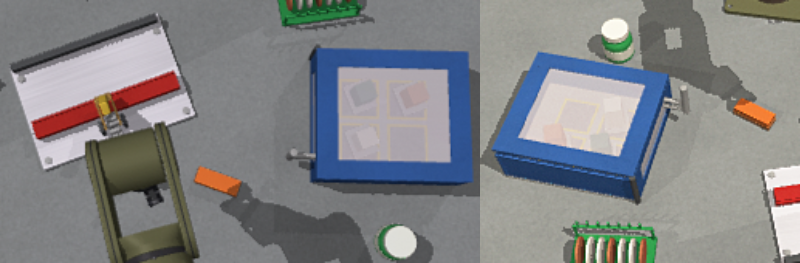

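The roof rectangle is at 1.3° in the image and the pad rows at about 1.4°, so the door is shut. The blocks are visible on their pads through the roof window and the bar is still back. I'll hand in.

```bash
python3 -c "
from cell import hand_in
print(hand_in())"
```

```text
the job is handed in; nothing more can be done
None
```

The job is done and handed in at about 46 s of the 210 s allowed. `hand_in()` reports no verdict.

- **Clamp:** I lifted the pawl and slid the bar back about 55 mm to its stop. The last picture shows the bar still back.
- **Blocks:** Three were there (terracotta, green, cream; the dark grey one was absent), and each now stands on its own pad. Terracotta and green measured within about 5 mm of their pad centres.
- **Cream block:** Its mask reading failed, because the pale colour blended with the cabinet floor. I relied on the release position, about 3 mm from the pad centre, and on the pictures.
- **Door:** My grip on the handle slipped once while opening and once while closing. I re-gripped it to finish opening. To close it, I pushed the door front with closed fingers until it met the stop at about 25 N.
- **Last checks:** The roof lies parallel to the pad rows, 1.3° against about 1.4° in the image, so the door is shut. All three blocks show on their pads through the roof window. By eye the jar, honing stone and rack are where they were. The arm was clear, with no contact force.

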